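Load the tool washer

ROBOT

A 6-joint arm with a two-finger parallel gripper is mounted at the origin on the work surface; the furniture and walls round the work are solid. World frame = base frame: x ahead of the robot, y to its left, z up, the work surface at z = 0. Lengths are in mm, angles in rad, forces in N, time in s.
With the tool pointing down it reaches from about 275 to 825 mm from the base axis. Payload 5.2 kg.
Tool frame: the origin (TCP) lies at the very end of the fingers, on their centre line; the grasp point (between the pads) lies 19 mm behind it; z points along the fingers, y is the direction in which the jaws open and shut (so a half turn about z gives the same grasp; the last joint's range is limited). The gripper opens to 93 mm and grips with 3 to 60 N. Pads are 15 mm wide; open, the fingers measure 128 mm over their backs; the gripper's body (75 mm by 188 mm) begins 65 mm behind the grasp point.
Start: joints at [-1.502, 0.259, 1.535, -0, 1.348, -0.203], TCP at [147.677, -529.808, 188.753] pointing down, gripper open.
Joint ranges: [-3.14, 3.14], [-0.91, 2.08], [0.19, 2.58], [-1.22, 4.36], [0.22, 2.71], [-3.12, 3.12]. Speed limits (rad/s): [2.57, 2.57, 3.14, 3.14, 3.14, 3.14].

INTERFACE

Orientations are given as [roll, pitch, yaw] about the fixed x, y, z axes, in that order (R = Rz(yaw) Ry(pitch) Rx(roll)).
In Python, from bench import robot gives the robot as it stands. The module is installed in compiled form; this text tells all that it offers. Calls block until the motion is done:
- robot.move_ptp(position, orientation): joint-space move of the TCP to a pose.
- robot.move_linear(position, ori=None, speed=150, f_stop=None): straight line of the TCP; ori=None keeps the orientation; speed is the mean speed in mm/s. With f_stop (N) it stops when the force on the tool has changed by that much, and returns True; else False.
- robot.move_j(angles): joint-space move.
- robot.move_gripper(opening): opening from 0.0 (shut) to 1.0 (fully open); the grip force is fixed at half the most; returns when the fingers have stopped.
- robot.sleep(seconds).
- robot.inverse_kinematics(position, orientation): joint angles nearest the present ones, or None.
- robot.get_image(name): name is "scene" or "top"; returns a dict with "img" (400x640x3 uint8, blue, green, red), "fovy" (degrees; the focal length in pixels is half the picture's height over the tangent of half this angle, whatever the lens; pixels are square), "cx", "cy" (the principal point, pixels), "eye" and "orientation" of the camera in the world. Camera axes: x right, y down, z forward; pixel columns grow to the right and rows downward; lengths in mm; the calibration is good to about 2 mm. A picture is of the moment at which its call begins. There is no depth.
A pose or a line that the arm cannot do raises robot.MotionError and nothing moves.
- robot.hand_in(): hands the job in, once; it reports no verdict.
Readings, each from a call of its own:
- robot.current_t(): time.
- robot.current_qpos(): joint angles.
- robot.current_joint_vel(): joint speeds.
- robot.current_joint_efforts(): joint torques, N m.
- robot.current_tcp_pos(): TCP position.
- robot.current_eef_rot(): TCP orientation.
- robot.current_contact_force(): force on the tool from outside, world axes, zero at the start.
- robot.current_ft_torque(): the same for the moment, N m.
- robot.current_gripper_width(): opening from 0.0 (shut) to 1.0 (fully open).
Only numpy, scipy, OpenCV 4.12 (cv2) and the standard library are available. Lean on these libraries where they do the work, as an engineer would, in place of code of your own. Each camera call takes 0.05 s, during which the arm holds its last target.

TASK

Get the tool washer ready and set it going: take the brush off the basket and lay it flat on the bench, lay every chisel flat at the bottom of the basket, one to a cell, and set the tapered stopper upright and fully home in the filler neck. Only when all that is done, turn the selector so that its nose points at the raised stud, going the shorter way round. Leave the mug and the tin where they stand.

Things in the scene. Friction and masses are not known exactly. Their poses are not given: they have to be found in the camera images.
- washer: low fixed tool washer, 230 mm along its x, 283 mm along its y; origin on the bench near its middle, z up. Its left part (y from -34.5 to +144.5 mm) is an open steel basket of five straight cells that run along x, side by side in y. Its right part (y from -137 to -37 mm) is a grey console 50 mm high, which carries the selector (dial centre at x -55, y -87 mm) and the filler neck (x 58, y -87 mm)
- basket (a point): centre of the basket's inner floor, 12 mm above the bench; axes as the washer's. The walls rise 22 mm above this floor; a cell is 222 mm long (x) and 31 mm wide (y), walls 4 mm, pitch 35 mm
- cell0 (a point): middle of the floor of cell 0 (0 is next to the console, 4 is farthest from it); x runs along the cell
- cell1 (a point): middle of the floor of cell 1 (0 is next to the console, 4 is farthest from it); x runs along the cell
- cell2 (a point): middle of the floor of cell 2 (0 is next to the console, 4 is farthest from it); x runs along the cell
- cell3 (a point): middle of the floor of cell 3 (0 is next to the console, 4 is farthest from it); x runs along the cell
- cell4 (a point): middle of the floor of cell 4 (0 is next to the console, 4 is farthest from it); x runs along the cell
- neck (a point): centre of the mouth of the upright filler neck, 76 mm above the bench: a plain steel collar, bore 41 mm across and 25 mm deep, outside 54 mm across, standing 26 mm above the console
- selector (a joint): angle of the selector in rad, counterclockwise from above; at 0 its nose points along the washer's +x. It turns without end either way, with slight friction (0.05 N m), and stays where it is left; it starts within 0.35 rad of 0
- selector_grip (a point): on the selector's vertical axis, 75 mm above the bench, at the middle height of its grip; x points to the nose. The grip is a bar 52 mm long (x), 14 mm thick (y), from 62 to 89 mm above the bench, on a disc 56 mm across whose top is 62 mm above the bench; white lines on the bar and on the nose mark the pointing end
- pointer_tip (a point): point on the selector's nose, 33 mm from the axis
- pointer_tail (a point): the opposite point of the selector, 33 mm behind the axis
- stud: the raised round stud on the dial, 8 mm across and 9 mm high, its top 60 mm above the bench; origin at its foot, 41 mm from the selector's axis. The three other pips on the dial are flat (1.5 mm). It may stand to either side of the nose, 0.7 to 2.4 rad away
- stopper: loose rubber stopper, 80 g, 60 mm high, standing on its narrow end on the bench; origin at the centre of that end, z up. A cone 33 mm across at the foot and 47 mm at 32 mm height, then a round grip 24 mm across up to 60 mm. Fully home its foot lies about 16 to 18 mm below the mouth of the neck
- wash_brush: loose flat brush, 36 x 198 x 15 mm, lying across the top of the basket walls (34 mm above the bench); origin at its underside in the middle of its length, y along it; bristles (36 mm wide) at -y, wooden handle, 14 mm wide and from 2 to 13 mm above the underside, from y -9 to +99 mm. 60 g
- chisel_a: steel chisel lying on the bench, 202 mm long (its y), 20 mm wide at the shank (blade a few mm wider), 19 mm high, about 0.22 kg, centred on its origin, which lies at its underside. Three to five of the five chisels are there
- chisel_b: steel chisel lying on the bench, 192 mm long (its y), 16 mm wide at the shank (blade a few mm wider), 19 mm high, about 0.22 kg, centred on its origin, which lies at its underside. Three to five of the five chisels are there
- chisel_c: steel chisel lying on the bench, 152 mm long (its y), 16 mm wide at the shank (blade a few mm wider), 19 mm high, about 0.22 kg, centred on its origin, which lies at its underside. Three to five of the five chisels are there
- chisel_d: steel chisel lying on the bench, 202 mm long (its y), 20 mm wide at the shank (blade a few mm wider), 19 mm high, about 0.22 kg, centred on its origin, which lies at its underside. Three to five of the five chisels are there
- chisel_e: steel chisel lying on the bench, 192 mm long (its y), 16 mm wide at the shank (blade a few mm wider), 19 mm high, about 0.22 kg, centred on its origin, which lies at its underside. Three to five of the five chisels are there
- mug: enamel mug, 70 mm across, 78 mm high, a bystander beyond the work; origin at its foot
- tin: round tin, 72 mm across, 80 mm high, a bystander; origin at its foot
Not all that is in view belongs to the job. Leave any turquoise look-alike of the chisel_c alone. There is more than one size of the wash_brush; the job needs the larger.

How it is judged (in metres and radians):
On the way, in this order (a step that is already met when the one before it is completed fails the run):
1. the brush lies on the bench, every chisel lies in its cell and the stopper is home (x of chisel_a in the frame of basket between -0.04 and 0.04 m and y of chisel_a in the frame of basket between -0.09 and 0.09 m and z of each of chisel_a, chisel_b, chisel_c, chisel_d, chisel_e in the frame of basket below 0.006 m and angle between each of chisel_a, chisel_b, chisel_c, chisel_d, chisel_e's own z axis and vertical below 0.1 rad and linear speed of each of chisel_a, chisel_b, chisel_c, chisel_d, chisel_e, stopper, wash_brush below 0.02 m/s and x of chisel_b in the frame of basket between -0.04 and 0.04 m and y of chisel_b in the frame of basket between -0.09 and 0.09 m and x of chisel_c in the frame of basket between -0.04 and 0.04 m and y of chisel_c in the frame of basket between -0.09 and 0.09 m and x of chisel_d in the frame of basket between -0.04 and 0.04 m and y of chisel_d in the frame of basket between -0.09 and 0.09 m and x of chisel_e in the frame of basket between -0.04 and 0.04 m and y of chisel_e in the frame of basket between -0.09 and 0.09 m and horizontal distance between stopper and neck below 0.005 m and angle between stopper's own z axis and vertical below 0.15 rad and z of stopper in the frame of neck below -0.013 m and height (world z) of wash_brush below 0.012 m), for 0.2 s.
2. after that, the selector's nose points at the raised stud (horizontal distance between pointer_tip and stud below 0.01 m), for 0.2 s.
At the end, for the whole second after the job is handed in: every chisel rests level, as found side up, within 6 mm of a cell's floor; the stopper is in the neck (centre 5 mm, upright 0.15 rad, 13 mm or more below the mouth); the brush lies on the bench (12 mm); the nose is within 0.16 rad of the raised stud (10 mm apart); all at rest (all of step 1 and horizontal distance between pointer_tip and stud below 0.01 m and velocity of joint selector between -0.05 and 0.05 rad/s); the robot touches nothing.
It fails at once if the selector is turned the long way round (its tail passes within 0.3 rad of the raised stud) (horizontal distance between pointer_tail and stud below 0.014 m).
It fails at once if the mug is disturbed (moved over 30 mm) (distance of mug from where it was at the start of the episode above 0.03 m).
It fails at once if the tin is disturbed (moved over 30 mm) (distance of tin from where it was at the start of the episode above 0.03 m).
Of chisel_a, chisel_b, chisel_c, chisel_d, chisel_e only 3 to 5 are there at a start; the rules pass over those that are not, and their reading is None.
At some moment in a run one of chisel_a, chisel_b, chisel_c, chisel_d, chisel_e may be knocked a few centimetres aside while the robot is not near it.
It also fails if it takes over 210 s, if anything falls off the work surface, if the arm or the gripper's body presses on something with over 40 N, if the wrist force passes 120 N, or if a joint passes its speed limit or range.

## Working session

There is one attempt and no reset: what is moved stays moved. The work goes in short steps, each a Python script; the robot and the scene stay as the last script left them, time stands still between calls to the robot, and variables do not carry over. Pictures are saved under pics/ and viewed, and the job is handed in when it is done.

```bash
mkdir -p pics; ls; python3 - <<'E'
from bench import robot
import cv2
print(robot.current_t())
for n in("scene","top"):
    d=robot.get_image(n); cv2.imwrite(f"pics/{n}0.png",d["img"])
    print(n,{k:v for k,v in d.items() if k!="img"})
E
```

```text
pics
0.0
scene {'fovy': 47.2142629250252, 'cx': 318.13503248909643, 'cy': 200.9620382195099, 'eye': array([-88.83545497, 906.92145579, 848.09267677]), 'orientation': array([-2.18633933, -0.00685551, -2.51412044])}
top {'fovy': 56.78770757062231, 'cx': 317.83344488374524, 'cy': 199.58632664872368, 'eye': array([ 450.77704621,   19.68531649, 1329.91919684]), 'orientation': array([-3.07869059,  0.00588022, -1.56395026])}
```

View pics/scene0.png

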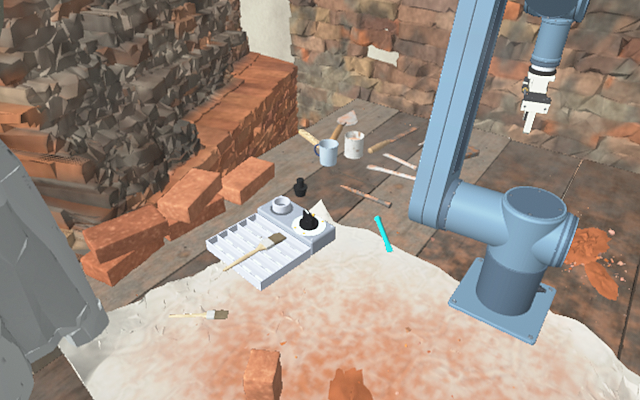

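View pics/top0.png

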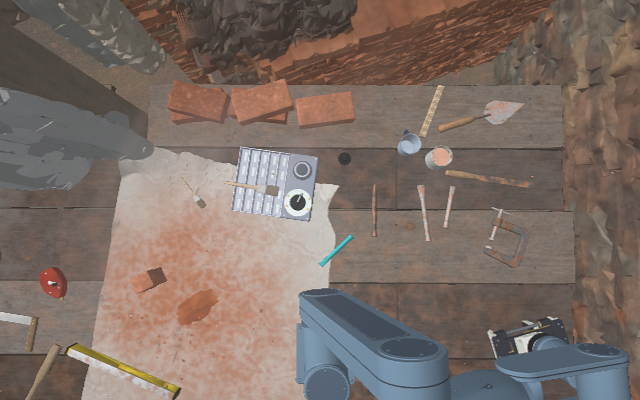

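```bash
python3 - <<'E'
import cv2
t=cv2.imread("pics/top0.png"); s=cv2.imread("pics/scene0.png")
a=t[130:280,170:330]; cv2.imwrite("pics/c1.png",cv2.resize(a,None,fx=5,fy=5,interpolation=cv2.INTER_CUBIC)[:600,:800])
a=t[130:280,320:550]; cv2.imwrite("pics/c2.png",cv2.resize(a,None,fx=3.4,fy=3.4,interpolation=cv2.INTER_CUBIC))
a=s[160:300,190:410]; cv2.imwrite("pics/c3.png",cv2.resize(a,None,fx=3.6,fy=3.6,interpolation=cv2.INTER_CUBIC))
a=s[110:270,280:480]; cv2.imwrite("pics/c4.png",cv2.resize(a,None,fx=3.7,fy=3.7,interpolation=cv2.INTER_CUBIC))
E
```

```text
(no output)
```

View pics/c1.png

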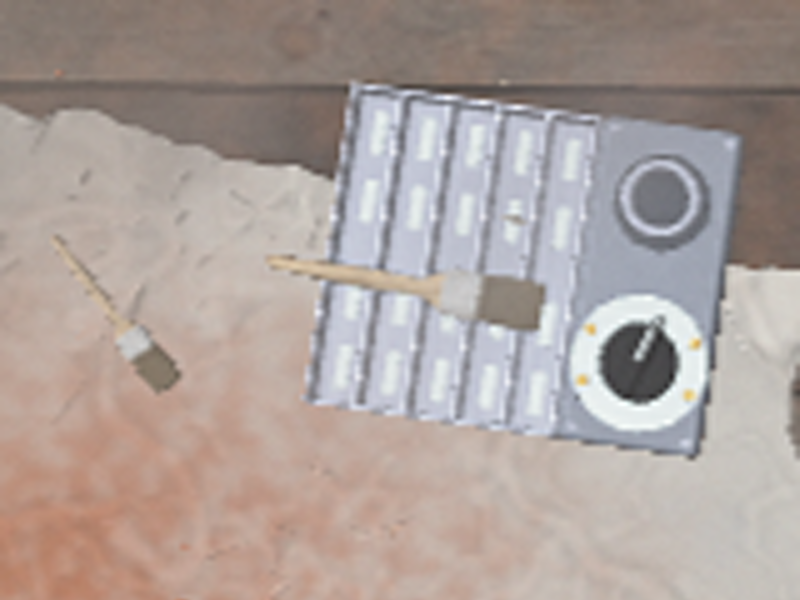

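View pics/c2.png

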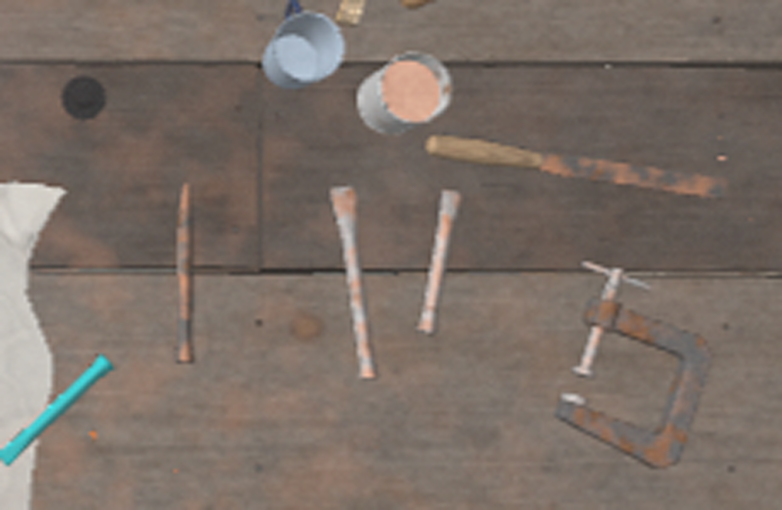

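View pics/c3.png

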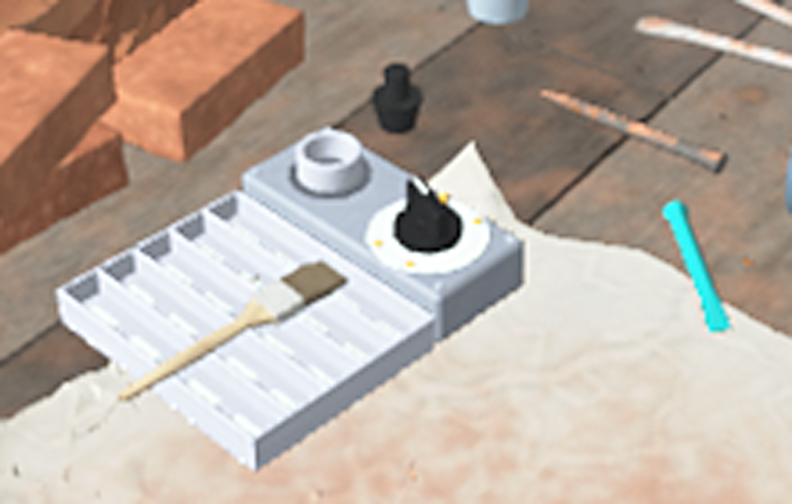

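View pics/c4.png

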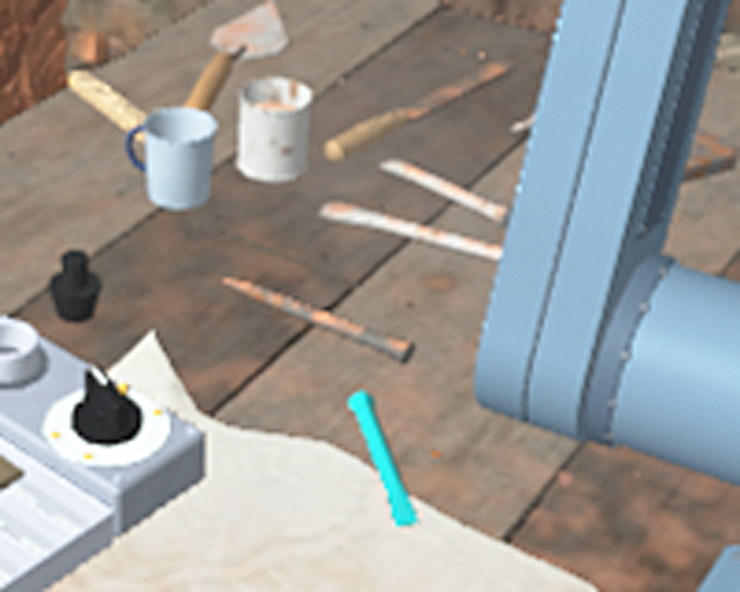

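```bash
cat > h.py <<'E'
import numpy as np, cv2
from scipy.spatial.transform import Rotation as R
def cam(d):
    f=200/np.tan(np.radians(d["fovy"]/2)); return f,d["cx"],d["cy"],np.array(d["eye"]),R.from_euler("xyz",d["orientation"]).as_matrix()
def ray(d,px):
    f,cx,cy,e,M=cam(d); px=np.atleast_2d(px).astype(float)
    v=np.c_[(px[:,0]-cx)/f,(px[:,1]-cy)/f,np.ones(len(px))]@M.T
    return e,v/np.linalg.norm(v,axis=1)[:,None]
def onz(d,px,z):
    e,v=ray(d,px); return e+v*((z-e[2])/v[:,2])[:,None]
def proj(d,P):
    f,cx,cy,e,M=cam(d); q=(np.atleast_2d(P)-e)@M; return np.c_[cx+f*q[:,0]/q[:,2],cy+f*q[:,1]/q[:,2]]
def tri(d1,p1,d2,p2):
    e1,v1=ray(d1,p1); e2,v2=ray(d2,p2); v1=v1[0];v2=v2[0]
    t=np.linalg.lstsq(np.c_[v1,-v2],e2-e1,rcond=None)[0]
    a=e1+t[0]*v1;b=e2+t[1]*v2; return (a+b)/2,np.linalg.norm(a-b)
E
cat > look.py <<'E'
from bench import robot
import pickle,sys,cv2
def look(n):
    o={k:robot.get_image(k) for k in("scene","top")}
    pickle.dump(o,open(f"pics/{n}.pkl","wb"))
    for k in o: cv2.imwrite(f"pics/{k}_{n}.png",o[k]["img"])
    return o
E
python3 - <<'E'
from look import look
from h import *
o=look("a"); S,T=o["scene"],o["top"]
print(tri(T,(294+3,202),S,(309,223)), tri(T,(302,170),S,(282,203)))
# dial white mask top
for d,nm,roi in((T,"top",(275,315,180,225)),(S,"scene",(285,330,205,245))):
    im=d["img"]; x0,x1,y0,y1=roi
    hsv=cv2.cvtColor(im,cv2.COLOR_BGR2HSV)[y0:y1,x0:x1]
    m=((hsv[...,1]<18)&(hsv[...,2]>215)).astype(np.uint8)
    m2=((hsv[...,2]<75)).astype(np.uint8)
    ye=((hsv[...,1]>90)&(hsv[...,0]>12)&(hsv[...,0]<35)).astype(np.uint8)
    for q in (m,m2):
        c=max(cv2.findContours(q,0,2)[0],key=cv2.contourArea); print(nm,cv2.minAreaRect(c),cv2.fitEllipse(cv2.convexHull(c)),x0,y0)
    n,l,st,ce=cv2.connectedComponentsWithStats(ye); 
    for i in range(1,n): print("yel",ce[i]+[x0,y0],st[i])
E
```

```text
(array([521.98188007,  99.41470132,  56.34798629]), np.float64(0.3673637158476814)) (array([632.04107073,  83.03158221,  69.01549186]), np.float64(1.1637841440321712))
top ((22.0, 22.0), (26.0, 26.0), 90.0) ((22.272499084472656, 22.217512130737305), (26.497779846191406, 26.98326873779297), 16.94072723388672) 275 180
top ((22.5, 22.0), (14.0, 13.0), 90.0) ((22.45343017578125, 22.259824752807617), (14.262968063354492, 14.419402122497559), 169.49728393554688) 275 180
yel [287.66666667 195.33333333] [12 15  2  2  3]
yel [309. 198.] [34 18  1  1  1]
yel [286.  205.5] [11 25  1  2  2]
yel [307.  208.5] [32 28  1  2  2]
scene ((25.600008010864258, 17.199996948242188), (26.832813262939453, 38.460365295410156), 63.43495178222656) ((26.22352409362793, 15.914390563964844), (28.16303253173828, 40.50257110595703), 62.88352584838867) 285 205
scene ((23.800003051757812, 16.60000228881836), (17.708755493164062, 17.0762996673584), 18.434947967529297) ((22.641176223754883, 15.944573402404785), (16.877235412597656, 20.804811477661133), 142.14956665039062) 285 205
yel [312.5   214.875] [26  9  4  3  8]
yel [322. 221.] [37 16  1  1  1]
yel [294.5 227. ] [ 9 22  2  1  2]
yel [303.5 233. ] [18 28  2  1  2]
```

```bash
python3 - <<'E'
import cv2
t=cv2.imread("pics/top_a.png"); s=cv2.imread("pics/scene_a.png")
a=t[140:230,225:325]; cv2.imwrite("pics/d1.png",cv2.resize(a,None,fx=6.6,fy=6.6,interpolation=cv2.INTER_CUBIC))
a=s[170:295,200:345]; cv2.imwrite("pics/d2.png",cv2.resize(a,None,fx=4.8,fy=4.8,interpolation=cv2.INTER_CUBIC))
a=s[195:245,280:340]; cv2.imwrite("pics/d3.png",cv2.resize(a,None,fx=12,fy=12,interpolation=cv2.INTER_CUBIC))
E
```

```text
(no output)
```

View pics/d1.png

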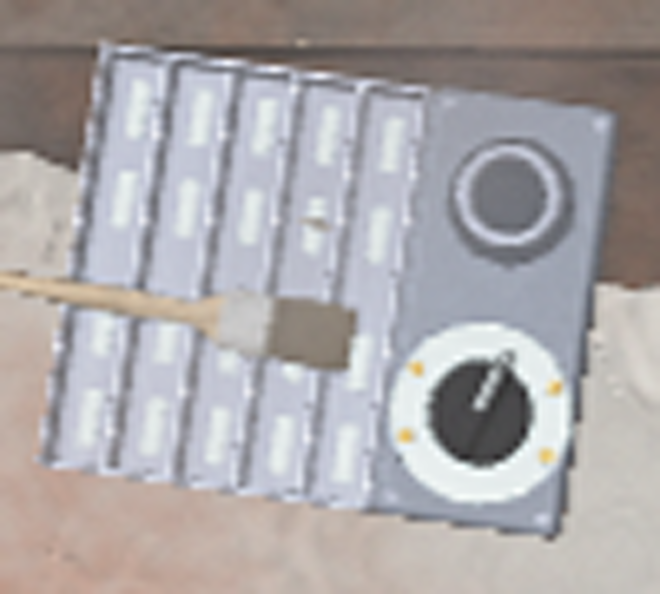

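View pics/d2.png

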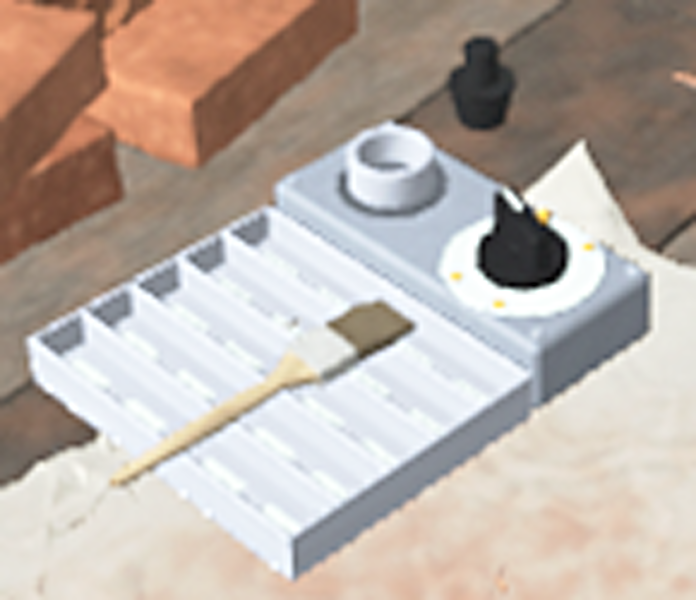

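View pics/d3.png

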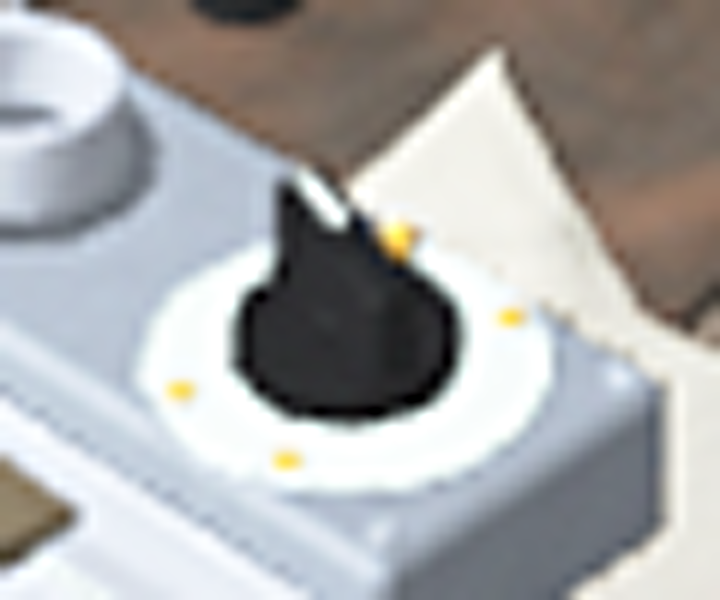

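```bash
cat > wfit.py <<'E'
from h import *
import pickle
from scipy.optimize import least_squares
o=pickle.load(open("pics/a.pkl","rb")); S,T=o["scene"],o["top"]
pt=lambda u,v:((u+.5)/6.6-.5+225,(v+.5)/6.6-.5+140)
ps=lambda u,v:((u+.5)/4.8-.5+200,(v+.5)/4.8-.5+170)
L=[(T,(115,144.5,34),pt(103,44)),(T,(-115,144.5,34),pt(43,463)),(T,(115,-137,50),pt(613,113)),(T,(-115,-137,50),pt(552,535)),
(T,(-55,-87,51),(297.3,202.2)),(T,(58,-87,76),pt(504,194)),
(S,(115,144.5,34),ps(30,342)),(S,(-115,144.5,34),ps(295,540)),(S,(58,-87,76),ps(393,150)),(S,(-55,-87,51),(311.2,220.9)),(S,(-115,-137,50),ps(650,272))]
def W(p,P): c,s=np.cos(p[2]),np.sin(p[2]); return np.array([p[0]+c*P[0]-s*P[1],p[1]+s*P[0]+c*P[1],P[2]])
res=lambda p:np.concatenate([proj(d,W(p,P))[0]-q for d,P,q in L])
r=least_squares(res,[580,180,-.15],loss="soft_l1"); wp=r.x
if __name__=="__main__":
    print(wp); print(np.round(res(wp).reshape(-1,2),2))
    print("neck tri",tri(T,L[5][2],S,L[8][2]),"W",W(wp,(58,-87,76)))
    print("dial tri",tri(T,L[4][2],S,L[9][2]),W(wp,(-55,-87,51)))
    print("corner tri",tri(T,L[0][2],S,L[6][2]),tri(T,L[1][2],S,L[7][2]))
    C=W(wp,(-55,-87,51))
    for n,q in (("309",pt(555,387)),("288",pt(417,368)),("286",pt(405,435)),("307",pt(546,455))):
        P=onz(T,q,52)[0]-C; print(n,np.hypot(*P[:2]),np.arctan2(P[1],P[0])-wp[2], onz(T,q,52)[0])
    p3=lambda u,v:((u+.5)/12-.5+280,(v+.5)/12-.5+195)
    for q in (p3(398,240),p3(512,317),p3(180,390),p3(288,460)):
        for z in (52,60): 
            P=onz(S,q,z)[0]-C; print(z,np.hypot(*P[:2]),np.arctan2(P[1],P[0])-wp[2],end=" | ")
        print(tri(T,pt(555,387),S,q))
    q=onz(T,pt(508,357),75)[0]; b=onz(T,pt(484,405),89)[0]
    for z in (70,89): P=onz(T,pt(508,357),z)[0]-C; print("nose",np.hypot(*P[:2]),np.arctan2(P[1],P[0])-wp[2])
    P=onz(T,pt(508,357),80)[0]-b; print(np.arctan2(P[1],P[0])-wp[2])
    b0=onz(T,pt(335,336),45)[0];b1=onz(T,((268+.5)/5-.5+170,(260.5)/5-.5+130),43)[0]; b2=onz(T,pt(352,338),45)[0]
    print("brush tip handle",b1,"bristle end",b2, np.linalg.norm(b1-b2), "yaw", np.arctan2(*(b1-b2)[[1,0]]))
E
python3 wfit.py
```

```text
[ 5.87806560e+02  1.77807729e+02 -1.29149018e-01]
[[-0.49 -0.1 ]
 [-1.14  0.66]
 [ 0.86 -0.79]
 [ 1.08  0.63]
 [ 0.06 -0.09]
 [ 0.57 -0.01]
 [-0.17 -0.52]
 [-0.19  0.17]
 [-0.15  0.14]
 [-2.11  3.44]
 [ 1.83 -0.43]]
neck tri (array([633.21192053,  85.48763959,  77.82188172]), np.float64(1.4468441168934387)) W [634.1187713   84.06244101  76.        ]
dial tri (array([519.03433358,  96.70025338,  63.73238223]), np.float64(4.786533465177095)) [522.05985213  98.61574424  51.        ]
corner tri (array([720.92458939, 305.34487755,  31.19974076]), np.float64(0.5982838369778709)) (array([494.84678626, 332.77976677,  30.54279673]), np.float64(0.0009260883359347073))
309 41.43196640067899 -1.1042139330653677 [535.77657994  59.5202302   52.        ]
288 40.7337330542565 1.0926116111723518 [545.30577998 132.06516646  52.        ]
286 41.111935581470014 1.996220816049192 [510.05681194 137.93645473  52.        ]
307 41.0713010533921 -2.0069465133224647 [500.05925005  63.93397268  52.        ]
52 45.63186977544705 -1.0292689380336528 | 60 35.35054252330349 -1.0963282370524805 | (array([536.512969  ,  60.04895987,  55.5459506 ]), np.float64(2.3210330232194765))
52 39.75224270407785 -2.00993610502109 | 60 37.06106172054532 -2.270436942473027 | (array([525.47390491,  52.97961424,  34.84086834]), np.float64(26.837963691573417))
52 42.605742221129965 1.0858056346449987 | 60 46.30538324072137 1.2968020058870484 | (array([559.90996478,  76.31793714,   7.12455246]), np.float64(52.18602123169692))
52 41.80751118920428 1.9712041606590935 | 60 50.9951808402716 2.044571442792669 | (array([550.31702092,  68.55536969, -14.60963288]), np.float64(24.4826181741847))
nose 31.791053419727987 -0.36912042944373746
nose 30.97549256905776 -0.4194816379342602
-0.2985531199056324
brush tip handle [592.73349903 359.57182704  43.        ] bristle end [561.49659486 167.23137846  45.        ] 194.87070672888143 yaw 1.409797721088272
```

```bash
python3 - <<'E'
from wfit import *
k=9
a=cv2.resize(T["img"][140:215,225:300],None,fx=8,fy=8,interpolation=cv2.INTER_CUBIC)
for i in range(6):
    y=-35+ -0  # placeholder
for i in range(6):
    yc=-32.5+35*i   # wall centre
    p=[W(wp,(x,yc,34)) for x in(-115,115)]
    q=(proj(T,p)-[225,140]+.5)*8
    cv2.line(a,tuple(int(v) for v in q[0]),tuple(int(v) for v in q[1]),(0,0,255),1)
cv2.imwrite("pics/w.png",a)
E
```

```text
(no output)
```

View pics/w.png

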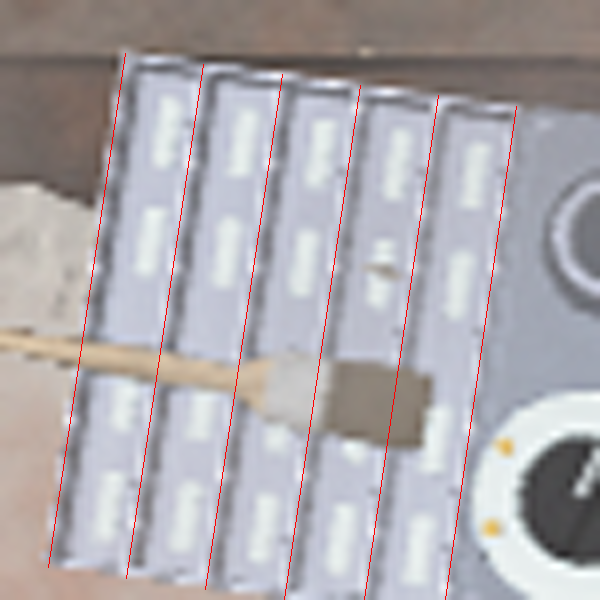

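```bash
python3 - <<'E'
import cv2
t=cv2.imread("pics/top_a.png")
a=t[145:250,330:470]; cv2.imwrite("pics/e1.png",cv2.resize(a,None,fx=5.6,fy=5.6,interpolation=cv2.INTER_CUBIC))
s=cv2.imread("pics/scene_a.png")
a=s[140:220,325:425]; cv2.imwrite("pics/e2.png",cv2.resize(a,None,fx=7,fy=7,interpolation=cv2.INTER_CUBIC))
E
```

```text
(no output)
```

View pics/e1.png

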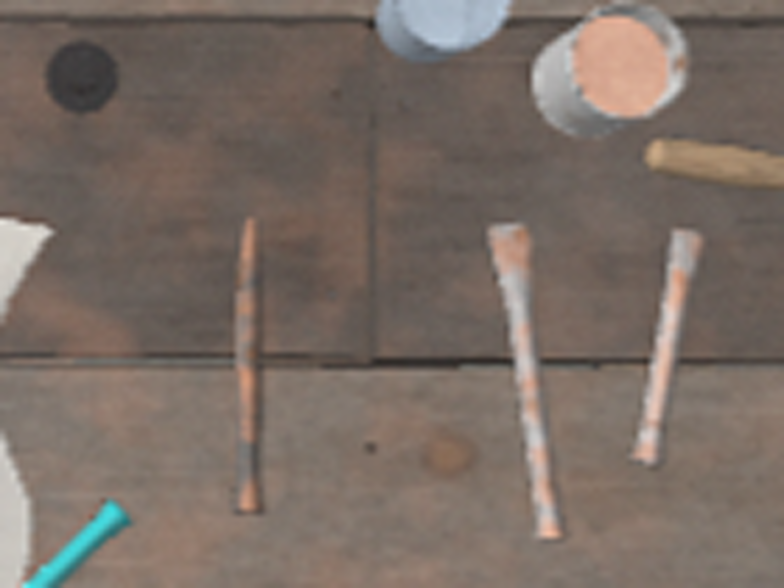

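View pics/e2.png

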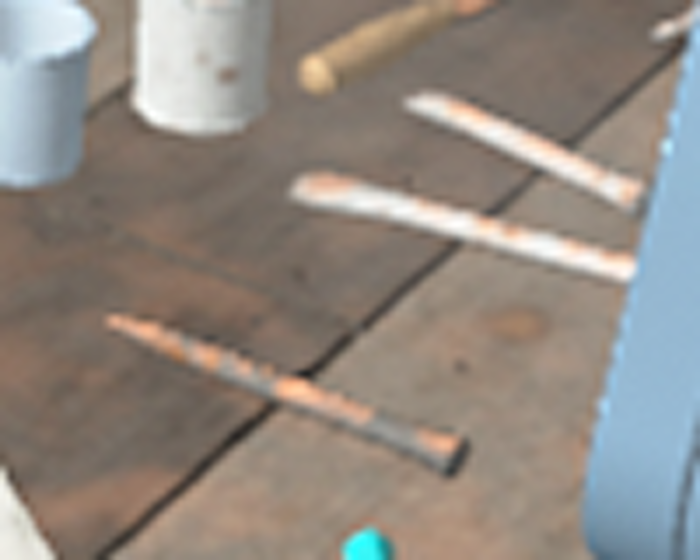

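```bash
cat > meas.py <<'E'
from wfit import *
q1=lambda u,v:((u+.5)/5.6-.5+330,(v+.5)/5.6-.5+145)
q2=lambda u,v:((u+.5)/7-.5+325,(v+.5)/7-.5+140)
print("L far",tri(T,q1(249,220),S,q2(108,322)),"near",tri(T,q1(249,512),S,q2(455,455)))
print("mid far",tri(T,q1(508,228),S,q2(303,188)),"short far",tri(T,q1(686,232),S,q2(418,102)), "short near",tri(T,q1(647,463),S,q2(633,193)))
for n,a,b in(("L",(249,218),(249,512)),("M",(508,226),(549,538)),("S",(686,231),(647,463))):
    A=onz(T,q1(*a),12)[0];B=onz(T,q1(*b),12)[0]; print(n,A,B,"len",np.linalg.norm(A-B),"mid",(A+B)/2,"yaw",np.arctan2(*(A-B)[[1,0]]))
print("stopper",onz(T,q1(82,77),32)[0], tri(T,q1(82,77),S,ps(482,82)))
print("stopper scene z0 foot,32,60", onz(S,ps(483,122),3)[0],onz(S,ps(482,82),32)[0],onz(S,ps(482,45),60)[0])
print("brush handle end", tri(T,((268+.5)/5-.5+170,(260.5)/5-.5+130),S,ps(115,483)),"bristle",tri(T,pt(354,338),S,ps(397,312)))
E
python3 meas.py
```

```text
L far (array([ 593.46343914, -171.62039621,   10.49491275]), np.float64(4.662152139368956)) near (array([ 407.25171542, -171.1422231 ,   12.66274963]), np.float64(3.5963016886609522))
mid far (array([ 588.0351156 , -339.17661345,    6.02647053]), np.float64(0.4537937351991286)) short far (array([ 585.75849061, -453.55577484,    5.15916162]), np.float64(0.7143860641398089)) short near (array([ 441.19127416, -420.79644826,   16.53503399]), np.float64(6.431688450085724))
L [ 592.60427613 -172.6321043    12.        ] [ 405.65564844 -172.12788975   12.        ] len 186.9493076370237 mid [ 499.12996229 -172.37999702   12.        ] yaw -0.0026970689048970487
M [ 588.50323266 -337.68688638   12.        ] [ 390.63198959 -361.4635278    12.        ] len 199.2946499876678 mid [ 489.56761113 -349.57520709   12.        ] yaw 0.1195888081600696
S [ 586.00833468 -450.93974742   12.        ] [ 438.32389723 -423.95446474   12.        ] len 150.1296058225863 mid [ 512.16611596 -437.44710608   12.        ] yaw -0.18072882581961058
stopper [679.31240489 -64.5302637   32.        ] (array([680.40903588, -64.37739229,  28.85426773]), np.float64(1.2914103034529685))
stopper scene z0 foot,32,60 [674.61202238 -56.2891967    3.        ] [678.04912502 -60.37021995  32.        ] [679.12160349 -62.48312912  60.        ]
brush handle end (array([593.92299346, 361.67422105,  36.55561128]), np.float64(1.2102186325439663)) bristle (array([562.55141114, 167.22076557,  39.26023808]), np.float64(1.3446047072766394))
```

Everything is in view: three chisels, in `top` at (374,210), (424,213) and (449,207). The turquoise rod at (336,250) is the decoy. There are two brushes: the larger lies on the basket at (253,188) and measures about 197 mm, and the smaller is on the cloth at (195,195). The raised stud is the pip at `top` (309,198) / `scene` (313,215). It triangulates to z≈55, and the other three pips are flat. I'll take the brush first.

```bash
cat > mv.py <<'E'
from bench import robot
import numpy as np
def yawpick(p,yaw):
    best=None
    for k in(-1,0,1,2,-2):
        y=yaw+k*np.pi
        q=robot.inverse_kinematics(list(p),[np.pi,0,y])
        if q is None: continue
        q=np.array(q); c=abs(q[5])
        if abs(q[5])<3.0 and (best is None or c<best[0]): best=(c,y,q)
    return best[1]
def ori(y): return [np.pi,0,y]
def go(p,y): robot.move_ptp(list(map(float,p)),ori(y))
def lin(p,y=None,**k): return robot.move_linear(list(map(float,p)),None if y is None else ori(y),**k)
def st(m=""): print(m,"t",round(robot.current_t(),2),"tcp",np.round(robot.current_tcp_pos(),1),"w",round(robot.current_gripper_width(),3),"F",np.round(robot.current_contact_force(),1),"q",np.round(robot.current_qpos(),2))
E
python3 - <<'E'
from mv import *
from look import look
b0=np.array([592.9,360.]);b1=np.array([562.,167.2]); u=(b0-b1)/np.linalg.norm(b0-b1); c=(b0+b1)/2
a=np.arctan2(u[1],u[0]); g=c+u*12; print(g,a)
y=yawpick([*g,200],a); print(y)
go([*g,150],y); robot.move_gripper(0.5); lin([*g,36]); st()
robot.move_gripper(0.0); st("gripped"); lin([*g,120]); st("up"); look("b")
E
```

```text
[579.34900191 275.44878862] 1.4118780983551507
1.4118780983551507
 t 5.21 tcp [580.2 275.7  37. ] w 0.497 F [ 0.6 -0.2  0.2] q [0.27 0.55 1.49 0.   1.11 0.43]
gripped t 6.08 tcp [579.3 275.5  36. ] w 0.004 F [ 0.5 -0.6  1. ] q [0.27 0.55 1.49 0.   1.1  0.43]
up t 6.78 tcp [578.8 275.3 119.2] w 0.008 F [0.3 0.1 0.3] q [ 0.27  0.47  1.4  -0.    1.28  0.43]
```

```bash
python3 - <<'E'
import cv2
s=cv2.imread("pics/scene_b.png")
a=s[100:300,180:440]; cv2.imwrite("pics/b1.png",cv2.resize(a,None,fx=3,fy=3,interpolation=cv2.INTER_CUBIC))
E
```

```text
(no output)
```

View pics/b1.png

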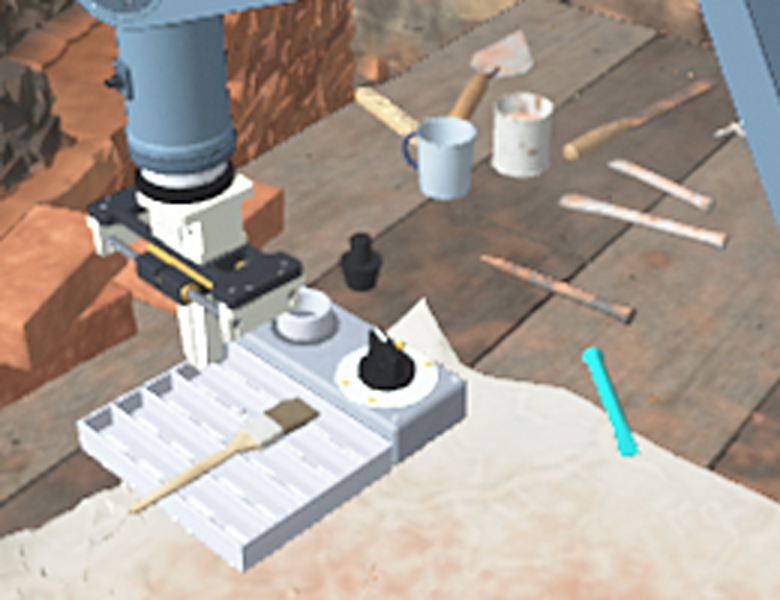

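```bash
python3 - <<'E'
from h import *; import pickle
o=pickle.load(open("pics/b.pkl","rb"));S,T=o["scene"],o["top"]
for d,off in((S,(180,100)),(T,(0,0))):
  p=proj(d,[(579,275.4,119),(579,275.4,200),(679,275,119),(579,375,119)]); print(p,(p-off)*3)
a=T["img"][130:230,200:330]; cv2.imwrite("pics/b2.png",cv2.resize(a,None,fx=6,fy=6,interpolation=cv2.INTER_CUBIC))
from bench import robot
print(R.from_euler("xyz",robot.current_eef_rot()).as_matrix())
E
```

```text
[[249.02553188 229.7110348 ]
 [246.34515163 203.68235523]
 [221.134329   215.46032164]
 [220.33355711 250.82749527]] [[207.07659565 389.13310439]
 [199.03545488 311.04706568]
 [123.40298699 346.38096493]
 [121.00067132 452.4824858 ]]
[[242.59918355 183.33662041]
 [237.09678955 180.52527062]
 [243.31273102 153.26448774]
 [212.40380479 183.14957838]] [[727.79755066 550.00986124]
 [711.29036866 541.57581185]
 [729.93819307 459.79346323]
 [637.21141437 549.44873514]]
[[ 1.58265111e-01  9.87392887e-01 -2.72802668e-03]
 [ 9.87395929e-01 -1.58267741e-01 -7.75666034e-04]
 [-1.19764575e-03 -2.57088157e-03 -9.99995978e-01]]
```

View pics/b2.png

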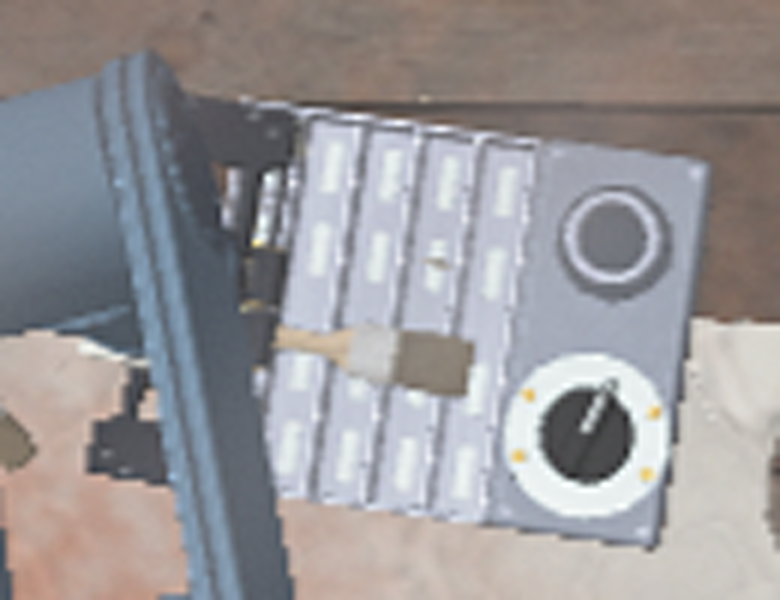

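```bash
python3 - <<'E'
from h import *; import pickle
o=pickle.load(open("pics/b.pkl","rb"));S=o["scene"];oa=pickle.load(open("pics/a.pkl","rb"))["scene"]
outs=[]
for d,P in((S,(578.8,275.3,119.2)),(oa,(147.677,-529.8,188.75))):
    p=proj(d,[P,np.add(P,(0,0,19))]); print(p)
    x,y=p[0].astype(int); x0,y0=x-25,y-30
    a=cv2.resize(d["img"][y0:y0+50,x0:x0+50],None,fx=8,fy=8,interpolation=cv2.INTER_CUBIC)
    for q in p: cv2.circle(a,tuple(int(v) for v in (q-[x0,y0]+.5)*8),3,(0,0,255),-1)
    outs.append(a)
cv2.imwrite("pics/b3.png",np.hstack(outs))
E
```

```text
[[249.10466092 229.6588845 ]
 [248.49623555 223.7427274 ]]
[[523.02306512 134.58905418]
 [524.63065427 129.13567415]]
```

View pics/b3.png

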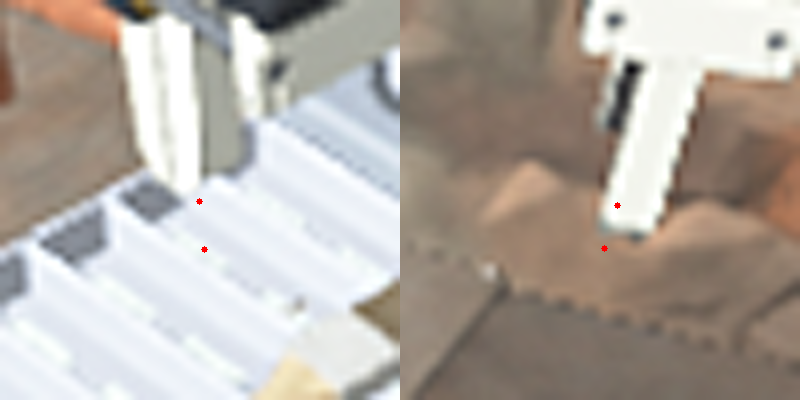

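```bash
python3 - <<'E'
from mv import *
from look import look
p=[400,0]  # clear bench
p=[390,230]
y=yawpick([*p,150],1.41)
go([*p,120],y); lin([*p,40]); st(); look("c40")
r=lin([*p,-1],speed=25,f_stop=4); st(r); look("c0")
lin([*p,40]); st()
E
python3 - <<'E'
import sys; sys.path.insert(0,".")
from h import *; import pickle
outs=[]
for n,P in(("c40",(390,230,40)),("c0",(390,230,0))):
    d=pickle.load(open(f"pics/{n}.pkl","rb"))["scene"]
    p=proj(d,[P]); print(p); x,y=p[0].astype(int); x0,y0=x-25,y-35
    a=cv2.resize(d["img"][y0:y0+50,x0:x0+50],None,fx=8,fy=8,interpolation=cv2.INTER_CUBIC)
    for q in p: cv2.circle(a,tuple(int(v) for v in (q-[x0,y0]+.5)*8),3,(0,0,255),-1)
    outs.append(a)
cv2.imwrite("pics/c9.png",np.hstack(outs))
E
```

```text
t 8.37 tcp [391.1 230.2  40.2] w 0.002 F [-0.3 -0.1 -0.4] q [ 0.29  0.25  1.96 -0.    0.93  0.45]
False t 10.26 tcp [390.1 230.1  -0.9] w 0.005 F [0.6 0.1 0.8] q [ 0.29  0.32  2.   -0.    0.82  0.45]
 t 10.78 tcp [390.3 230.1  40.2] w 0.007 F [-0.2 -0.5 -0.5] q [0.29 0.25 1.96 0.   0.93 0.45]
[[319.83846823 273.43056048]]
[[319.69718172 284.80616298]]
```

View pics/c9.png

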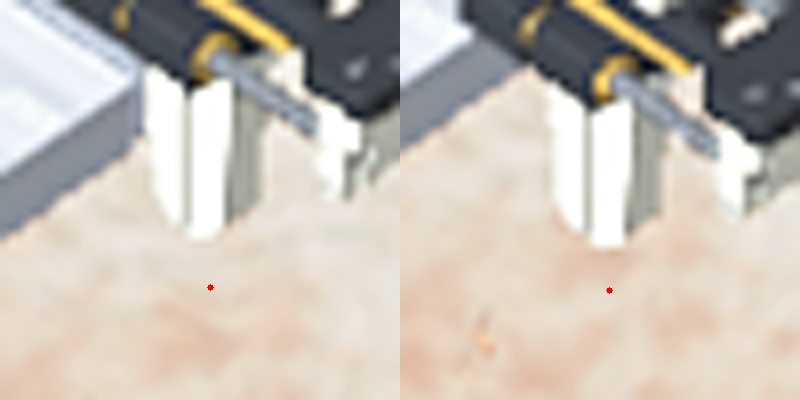

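The fingertips look about 20 mm higher than the reported TCP, and there was no contact at z=-1. I'll touch the bench to measure the offset.

```bash
python3 - <<'E'
from mv import *
p=[390,230]
lin([*p,2]); r=lin([*p,-32],speed=20,f_stop=5); st(r)
z=robot.current_tcp_pos()[2]
lin([*p,z+15]); robot.move_gripper(1.0); lin([*p,z+3]);r=lin([*p,-32],speed=15,f_stop=5); st(r)
lin([*p,60]); st()
E
```

```text
True t 12.61 tcp [390.  230.  -29.6] w 0.004 F [ 0.2 -0.2  5.1] q [ 0.29  0.37  2.02 -0.    0.75  0.45]
True t 14.89 tcp [390.4 230.2 -29.6] w 0.998 F [-1.4 -0.7  5.8] q [ 0.29  0.37  2.02 -0.    0.75  0.45]
 t 15.64 tcp [389.4 229.8  59.4] w 1.001 F [-1.1  0.2 -1.1] q [ 0.29  0.22  1.94 -0.    0.99  0.45]
```

```bash
python3 - <<'E'
from mv import *
from look import look
robot.move_gripper(0.0)
for n,p,a in(("t1",(390,230),1.41),("t2",(390,230),0.2),("t3",(480,-240),0.2),("t4",(660,-120),0.2)):
    y=yawpick([*p,150],a)
    go([*p,60 if n!="t4" else 120],y) if n in("t1","t2") else (lin([*robot.current_tcp_pos()[:2],160]),go([*p,160],y))
    lin([*p,-18]); r=lin([*p,-40],speed=20,f_stop=5); st((n,r,y)); look(n); lin([*p,0])
lin([660,-120,160])
E
cat > show.py <<'E'
from h import *; import pickle,sys
def crop(d,P,f=8,hw=25,mark=True):
    p=proj(d,[P])[0]; x0,y0=int(p[0])-hw,int(p[1])-hw
    a=cv2.resize(d["img"][y0:y0+2*hw,x0:x0+2*hw],None,fx=f,fy=f,interpolation=cv2.INTER_CUBIC)
    if mark: cv2.circle(a,tuple(int(v) for v in (p-[x0,y0]+.5)*f),3,(0,0,255),-1)
    return a,(x0,y0)
E
python3 - <<'E'
from show import *
out=[]
for n,P in(("t1",(390,230,0)),("t2",(390,230,0)),("t3",(480,-240,0)),("t4",(660,-120,0))):
    d=pickle.load(open(f"pics/{n}.pkl","rb"))["scene"]; a,o=crop(d,P,8,18); print(n,o); out.append(a)
cv2.imwrite("pics/t.png",np.vstack([np.hstack(out[:2]),np.hstack(out[2:])]))
E
```

```text
('t1', True, -4.873185307179586) t 18.68 tcp [390.  230.  -29.6] w 0.002 F [-0.4 -0.1  6.2] q [ 0.29  0.37  2.02 -0.    0.75  0.45]
('t2', True, 3.3415926535897933) t 22.14 tcp [390.  230.  -29.6] w 0.007 F [-0.6 -0.8  6.3] q [ 0.29  0.37  2.02 -0.    0.75 -1.49]
('t3', True, -6.083185307179586) t 27.7 tcp [ 479.9 -240.   -29.6] w 0.0 F [-1.2  0.1  5.1] q [-0.67  0.48  1.82 -0.    0.84  0.7 ]
('t4', True, -6.083185307179586) t 32.23 tcp [ 659.9 -120.   -29.5] w 0.007 F [-1.2  0.1  4.4] q [-0.35  0.67  1.46 -0.    1.02  1.02]
t1 (301, 266)
t2 (301, 266)
t3 (362, 172)
t4 (297, 170)
```

View pics/t.png

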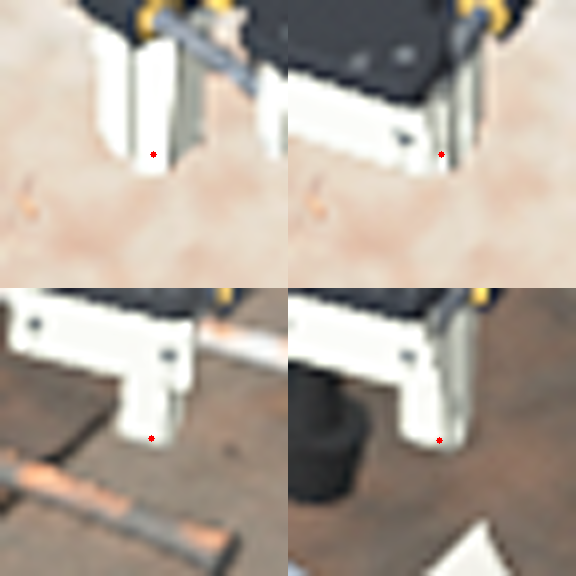

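Touchdowns at four poses agree: the bench is reached at a reported z of -29.6, and x/y are correct. The real fingertips therefore sit 29.6 mm above the reported TCP. I'll build that offset into the helper and retry the brush.

```bash
sed -i 's/^def go.*/ZO=29.6\ndef go(p,y): robot.move_ptp([float(p[0]),float(p[1]),float(p[2])-ZO],ori(y))/; s/^def lin(p,y=None,\*\*k).*/def lin(p,y=None,**k): return robot.move_linear([float(p[0]),float(p[1]),float(p[2])-ZO],None if y is None else ori(y),**k)/; s/np.round(robot.current_tcp_pos(),1)/np.round(np.add(robot.current_tcp_pos(),[0,0,ZO]),1)/' mv.py
python3 - <<'E'
from mv import *
from look import look
b0=np.array([592.9,360.]);b1=np.array([562.,167.2]); u=(b0-b1)/np.linalg.norm(b0-b1); c=(b0+b1)/2
a=np.arctan2(u[1],u[0]); g=c+u*12
y=yawpick([*g,150],a)
go([*g,170],y); robot.move_gripper(0.5); lin([*g,80]); lin([*g,36.5],speed=80); st()
robot.move_gripper(0.0); st("gripped"); lin([*g,100]); st("up"); look("b5")
E
python3 - <<'E'
import cv2
s=cv2.imread("pics/scene_b5.png")
a=s[130:300,180:400]; cv2.imwrite("pics/b6.png",cv2.resize(a,None,fx=3,fy=3,interpolation=cv2.INTER_CUBIC))
E
```

```text
t 37.73 tcp [579.4 275.4  36.2] w 0.498 F [ 0.5 -0.1 -0.2] q [0.27 0.58 1.51 0.   1.05 0.43]
gripped t 38.39 tcp [579.4 275.5  36.7] w 0.13 F [0.  0.6 1. ] q [0.27 0.58 1.51 0.   1.05 0.43]
up t 38.97 tcp [578.9 275.3  99.5] w 0.13 F [ 0.2 -0.5 -1.1] q [ 0.27  0.51  1.46 -0.    1.17  0.43]
```

View pics/b6.png

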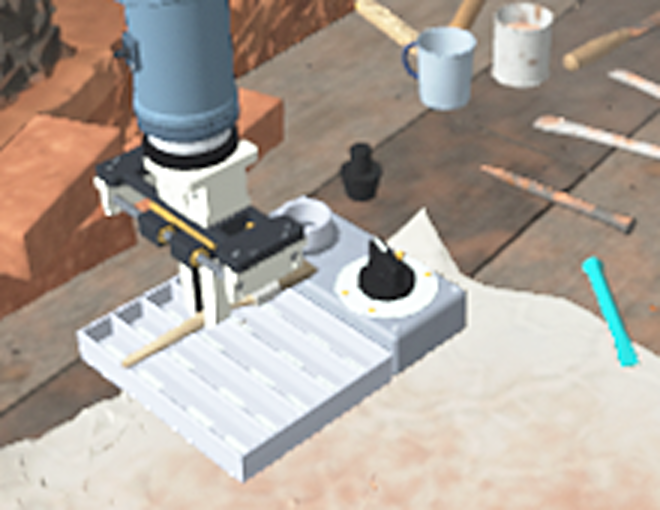

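```bash
python3 - <<'E'
from mv import *
from look import look
y=1.4118780983551507
p=[385,235]
lin([580,276,120]); 
yy=yawpick([*p,100],y); print(yy)
go([*p,60],yy); r=lin([*p,1],speed=60,f_stop=5); st(r); robot.move_gripper(0.4); st(); lin([*p,60]); 
# retreat and view chisels; arm parked over left
lin([*p,150]); robot.move_gripper(0.6); look("k1"); st()
E
python3 - <<'E'
import cv2
s=cv2.imread("pics/top_k1.png")
a=s[120:290,190:480]; cv2.imwrite("pics/k1.png",cv2.resize(a,None,fx=2.7,fy=2.7,interpolation=cv2.INTER_CUBIC))
s=cv2.imread("pics/scene_k1.png")
a=s[120:310,190:450]; cv2.imwrite("pics/k2.png",cv2.resize(a,None,fx=3,fy=3,interpolation=cv2.INTER_CUBIC))
E
```

```text
1.4118780983551507
True t 41.08 tcp [384.3 234.8   2.6] w 0.134 F [-0.3  0.7  2.4] q [0.3  0.36 2.02 0.   0.76 0.46]
 t 41.72 tcp [383.5 234.5   2.4] w 0.401 F [ 1.1  0.1 -0.3] q [0.3  0.36 2.03 0.   0.76 0.46]
 t 43.65 tcp [385. 235. 150.] w 0.6 F [ 0.5 -1.   0.5] q [0.3  0.14 1.86 0.   1.14 0.46]
```

View pics/k1.png

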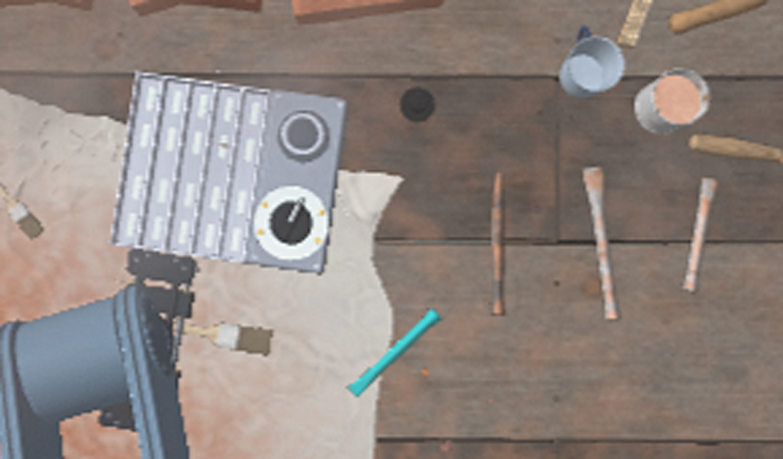

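View pics/k2.png

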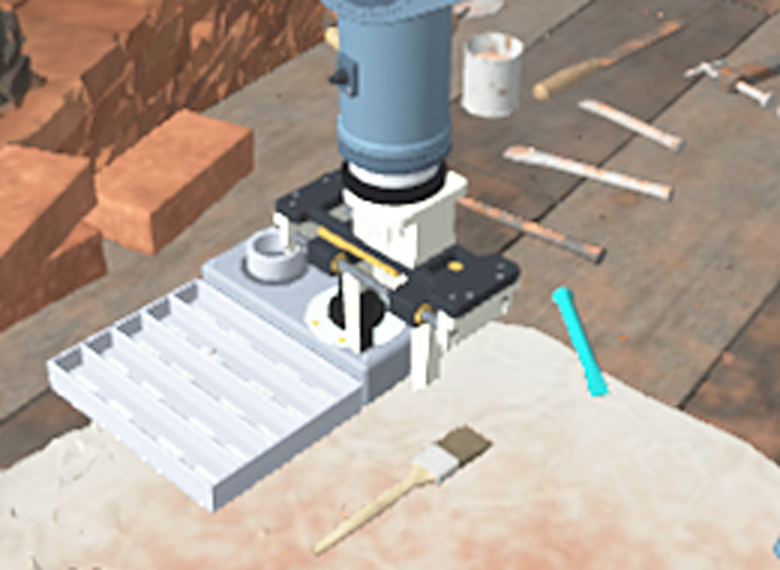

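```bash
python3 - <<'E'
from wfit import *
from scipy.ndimage import map_coordinates
o=pickle.load(open("pics/k1.pkl","rb"))
for nm in("top","scene"):
  d=o[nm]; g=cv2.cvtColor(d["img"],cv2.COLOR_BGR2GRAY).astype(float)
  for i in range(6):
    yc=-32.5+35*i; row=[]
    for xr in((-100,-40),(-30,30),(40,100)):
        if nm=="top" and xr[0]<-50: xr=(-90,-30)
        offs=np.arange(-12,12.1,1.5); pr=[]
        for of in offs:
            q=proj(d,[W(wp,(x,yc+of,34)) for x in np.linspace(*xr,40)])
            pr.append(map_coordinates(g,[q[:,1],q[:,0]],order=1).mean())
        row.append(np.round(pr).astype(int))
    print(nm,i); [print("  ",*r) for r in row]
E
```

```text
top 0
   217 215 210 201 188 174 167 169 183 200 205 203 203 206 211 215 220
   172 173 174 173 170 168 166 171 187 203 204 199 199 202 204 207 210
   167 169 170 168 166 165 165 173 190 201 198 194 195 199 203 208 212
top 1
   204 203 199 190 176 163 157 166 185 202 206 203 203 206 210 215 220
   200 199 194 185 171 161 159 168 186 201 203 198 197 199 201 204 206
   194 193 188 178 165 157 158 169 188 201 200 196 196 199 203 209 214
top 2
   199 198 194 184 169 157 154 165 186 203 206 202 202 206 211 216 220
   194 193 188 178 164 153 156 169 188 202 205 200 198 200 204 207 208
   194 192 185 173 158 149 154 169 190 203 203 198 198 203 209 214 217
top 3
   200 198 192 179 161 149 151 165 186 205 209 206 205 209 213 218 221
   198 196 188 175 158 148 153 170 191 205 207 203 203 205 208 211 213
   201 197 186 169 150 141 150 171 194 206 206 203 204 208 214 219 221
top 4
   203 198 190 174 153 140 147 164 186 203 207 203 203 209 214 220 223
   201 195 184 165 145 139 149 169 192 207 207 203 204 207 210 213 214
   200 194 180 159 140 138 151 174 198 210 207 204 206 211 216 221 222
top 5
[... 839 characters left out ...]
6 237 244 247 246 242 240 240 239 239
scene 3
   231 231 232 235 240 244 242 239 239 242 245 244 241 239 240 241 241
   229 229 230 233 237 237 233 231 235 242 246 245 242 241 240 241 242
   216 216 218 221 223 222 222 229 240 246 248 245 242 240 240 239 238
scene 4
   232 233 235 239 244 246 245 241 240 242 245 244 241 239 240 241 241
   231 231 234 237 240 240 236 234 237 243 246 244 242 240 241 241 242
   218 219 220 223 224 223 221 227 238 246 248 245 242 240 240 239 237
scene 5
   231 232 235 241 245 247 245 240 238 241 245 244 241 239 240 240 240
   232 233 236 240 242 242 238 235 237 243 246 245 242 240 241 241 242
   219 220 222 225 227 226 223 227 237 245 247 244 241 240 240 241 241
```

```bash
python3 - <<'E'
import cv2
s=cv2.imread("pics/top_k1.png")
a=s[140:222,228:300]; cv2.imwrite("pics/k3.png",cv2.resize(a,None,fx=7,fy=7,interpolation=cv2.INTER_NEAREST))
E
```

```text
(no output)
```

View pics/k3.png

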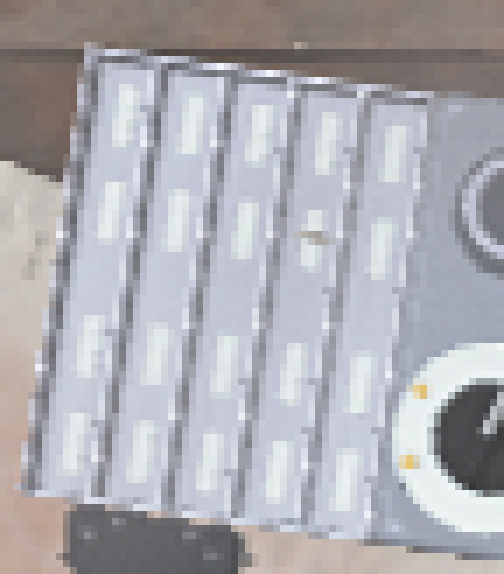

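```bash
cat > cell.py <<'E'
import numpy as np
from wfit import wp,W
WY=-0.133
def cellpos(k,x=0,dy=1.3): return W(wp,(x,-15+35*k+dy,0))[:2]
E
cat > pick.py <<'E'
from mv import *
from cell import *
from look import look
def pick(mid,yaw,k,name,zt=8,flip=False,xoff=0):
    p=np.array(mid,float)
    y=yawpick([*p,120],yaw)
    c=robot.current_tcp_pos(); 
    if c[2]+ZO<170: lin([c[0],c[1],175],speed=300)
    go([*p,175],y); robot.move_gripper(0.5)
    lin([*p,60],speed=250); lin([*p,zt],speed=60,f_stop=8); st("down")
    robot.move_gripper(0.0); st("grip"); w=robot.current_gripper_width()
    lin([*p,170],speed=200); st("up")
    if robot.current_gripper_width()<0.1: print("LOST"); return
    cp=cellpos(k,xoff); yy=yawpick([*cp,120],WY)
    print(cp,yy)
    go([*cp,140],yy); lin([*cp,70],speed=150); st("over"); look(name)
E
python3 - <<'E'
from pick import *
pick((499.1,-172.4),-0.003,3,"L1")
E
python3 - <<'E'
import cv2
s=cv2.imread("pics/scene_L1.png")
a=s[150:300,180:380]; cv2.imwrite("pics/L1.png",cv2.resize(a,None,fx=4,fy=4,interpolation=cv2.INTER_CUBIC))
E
```

```text
down t 47.51 tcp [ 499.4 -172.6    8.2] w 0.5 F [ 0.4 -0.2 -1.2] q [-0.54  0.46  1.83 -0.    0.85  1.03]
grip t 48.1 tcp [ 499.2 -172.4    8.1] w 0.181 F [-0.6  0.9  2. ] q [-0.54  0.46  1.83  0.    0.85  1.03]
up t 49.06 tcp [ 498.2 -171.9  168.7] w 0.178 F [ 0.3  0.1 -1.7] q [-0.54  0.26  1.66 -0.    1.22  1.03]
[599.56511336 268.34736911] 3.008592653589793
over t 51.59 tcp [600.2 268.1  70.6] w 0.173 F [ 0.4 -0.1 -1.7] q [ 0.25  0.57  1.44 -0.    1.13 -1.19]
```

View pics/L1.png

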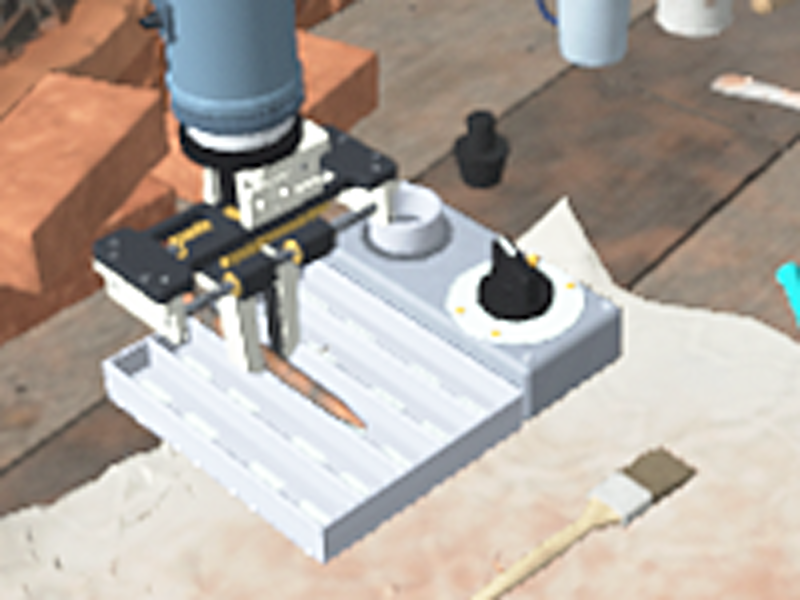

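View pics/top_L1.png

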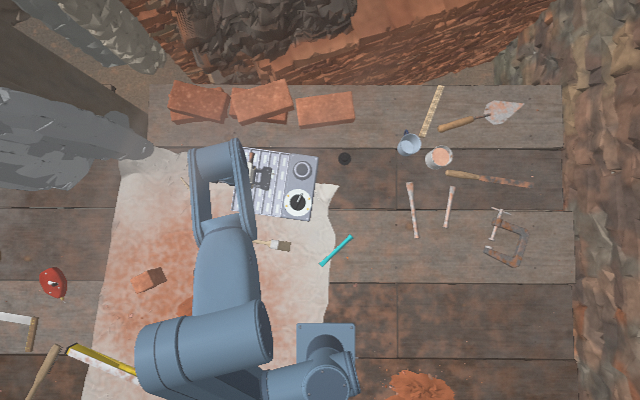

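```bash
python3 - <<'E'
from wfit import *
from cell import *
S=pickle.load(open("pics/L1.pkl","rb"))["scene"]
c=cellpos(3); u=np.array([np.cos(WY),np.sin(WY)])
for s in(-93,-60): 
  for h in(70,): print(s,(proj(S,[[*(c+u*s),h]])[0]-[180,150])*4)
E
python3 - <<'E'
import sys; sys.path.insert(0,".")
from pick import *
cp=cellpos(3)
r=lin([*cp,36.5],speed=40,f_stop=6); st(r); look("L2")
E
python3 - <<'E'
import cv2
s=cv2.imread("pics/scene_L2.png")
a=s[170:295,195:345]; cv2.imwrite("pics/L2.png",cv2.resize(a,None,fx=5,fy=4.8,interpolation=cv2.INTER_CUBIC))
E
```

```text
-93 [360.78058175 426.65268932]
-60 [326.31457555 402.31441836]
False t 52.67 tcp [599.8 268.4  36.7] w 0.177 F [-0.7 -1.  -2.4] q [ 0.25  0.6   1.47 -0.    1.07 -1.19]
```

View pics/L2.png

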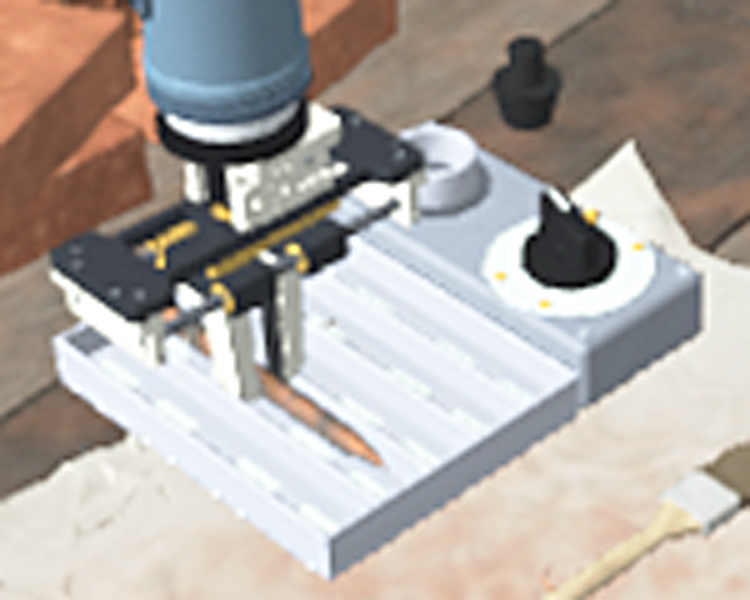

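```bash
python3 - <<'E'
from pick import *
cp=cellpos(3)
robot.move_gripper(0.4); robot.sleep(0.2); lin([*cp,80],speed=150); lin([*cp,175],speed=300)
go([500,100,200],yawpick([500,100,150],WY)); look("L3"); st()
E
python3 - <<'E'
import cv2,numpy as np
s=cv2.imread("pics/scene_L3.png")
a=cv2.resize(s[170:295,195:345],None,fx=4,fy=4,interpolation=cv2.INTER_CUBIC)
t=cv2.imread("pics/top_L3.png"); 
cv2.imwrite("pics/L3.png",a)
cv2.imwrite("pics/L3t.png",cv2.resize(t[145:250,330:470],None,fx=5.6,fy=5.6,interpolation=cv2.INTER_CUBIC))
E
```

```text
t 55.37 tcp [500.7 101.  199.4] w 0.398 F [0.8 0.1 0.2] q [-0.02  0.2   1.66  0.    1.28 -1.46]
```

View pics/L3.png

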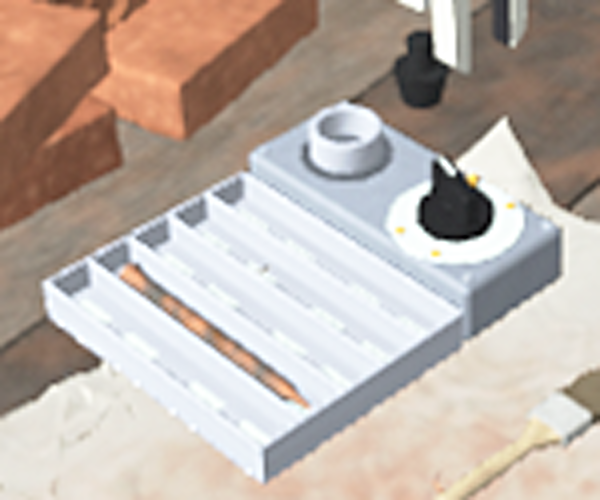

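View pics/L3t.png

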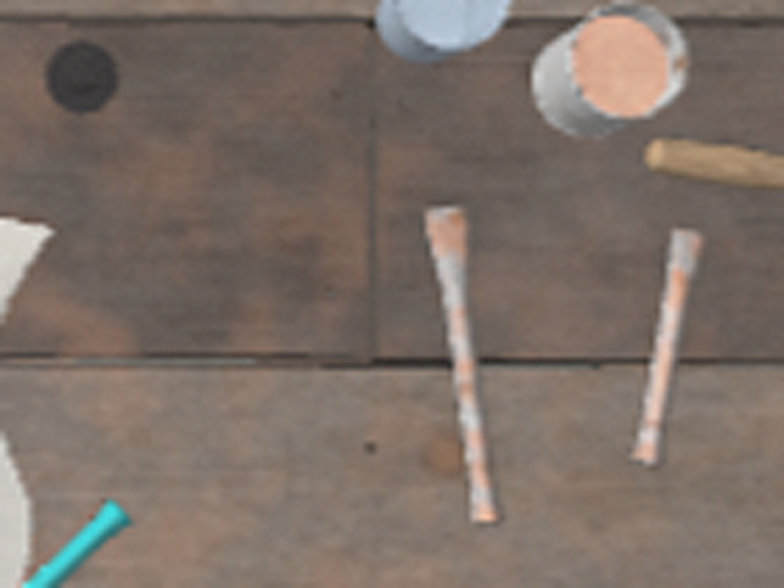

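Chisel 1 lies flat in cell 3. The middle chisel has been knocked about 35 mm aside; its ends in the crop are now at (446,208) and (484,520). I'll pick it from the new position.

```bash
python3 - <<'E'
from pick import *
from h import *; import pickle
T=pickle.load(open("pics/L3.pkl","rb"))["top"]
q1=lambda u,v:((u+.5)/5.6-.5+330,(v+.5)/5.6-.5+145)
A=onz(T,q1(446,208),12)[0];B=onz(T,q1(484,520),12)[0]; m=((A+B)/2)[:2]; yaw=np.arctan2(*(A-B)[[1,0]]); print(m,yaw,np.linalg.norm(A-B))
pick(m,yaw,2,"M1")
cp=cellpos(2)
r=lin([*cp,36.5],speed=40,f_stop=6); st(r); look("M2")
E
python3 - <<'E'
import cv2
s=cv2.imread("pics/scene_M1.png")
a=s[150:300,180:380]; cv2.imwrite("pics/M1.png",cv2.resize(a,None,fx=4,fy=4,interpolation=cv2.INTER_CUBIC))
s=cv2.imread("pics/scene_M2.png")
a=s[170:295,195:345]; cv2.imwrite("pics/M2.png",cv2.resize(a,None,fx=5,fy=4.8,interpolation=cv2.INTER_CUBIC))
E
```

```text
[ 500.73257898 -309.43200894] 0.1119537375997698 199.38245112413017
down t 59.3 tcp [ 501.  -309.7    8.3] w 0.499 F [-0.5  0.5 -0. ] q [-0.74  0.54  1.68 -0.    0.92  0.72]
grip t 59.86 tcp [ 500.8 -309.6    8.2] w 0.203 F [-0.3 -0.4  1.7] q [-0.74  0.54  1.68 -0.    0.92  0.72]
up t 60.82 tcp [ 499.9 -308.7  168.6] w 0.202 F [-0.6 -0.2 -2.7] q [-0.74  0.36  1.51 -0.    1.27  0.72]
[595.05745307 233.63885432] 3.008592653589793
over t 63.42 tcp [595.7 233.3  70.5] w 0.205 F [ 0.8  0.1 -1.4] q [ 0.2   0.54  1.49 -0.    1.11 -1.24]
False t 64.51 tcp [595.3 233.7  36.7] w 0.203 F [ 0.2 -0.4 -2.4] q [ 0.2   0.58  1.52  0.    1.04 -1.24]
```

View pics/M1.png

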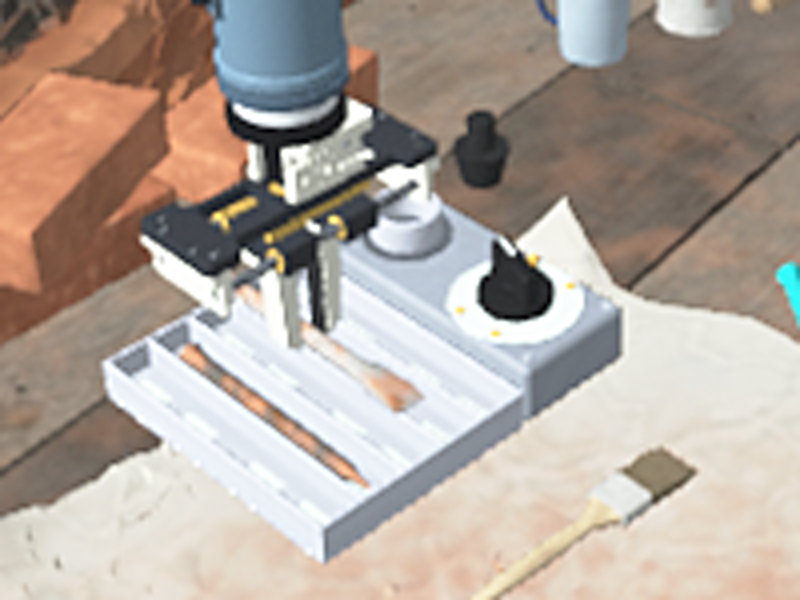

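View pics/M2.png

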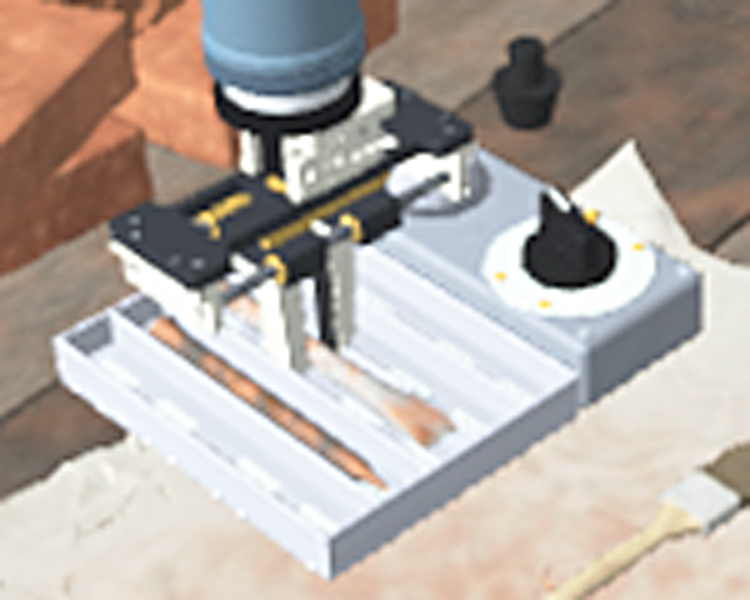

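```bash
python3 - <<'E'
from pick import *
cp=cellpos(2)
robot.move_gripper(0.4); robot.sleep(0.2); lin([*cp,80],speed=150); lin([*cp,175],speed=300)
go([500,100,200],yawpick([500,100,150],WY)); look("M3"); st()
E
python3 - <<'E'
import cv2,numpy as np
s=cv2.imread("pics/scene_M3.png")
a=cv2.resize(s[170:295,195:345],None,fx=5,fy=4.8,interpolation=cv2.INTER_CUBIC)
t=cv2.imread("pics/top_M3.png"); 
cv2.imwrite("pics/M3.png",a)
cv2.imwrite("pics/M3t.png",cv2.resize(t[145:250,330:470],None,fx=5.6,fy=5.6,interpolation=cv2.INTER_CUBIC))
E
```

```text
t 67.07 tcp [500.7 100.9 199.3] w 0.398 F [ 0.   0.2 -0.9] q [-0.02  0.2   1.66  0.    1.28 -1.46]
```

View pics/M3.png

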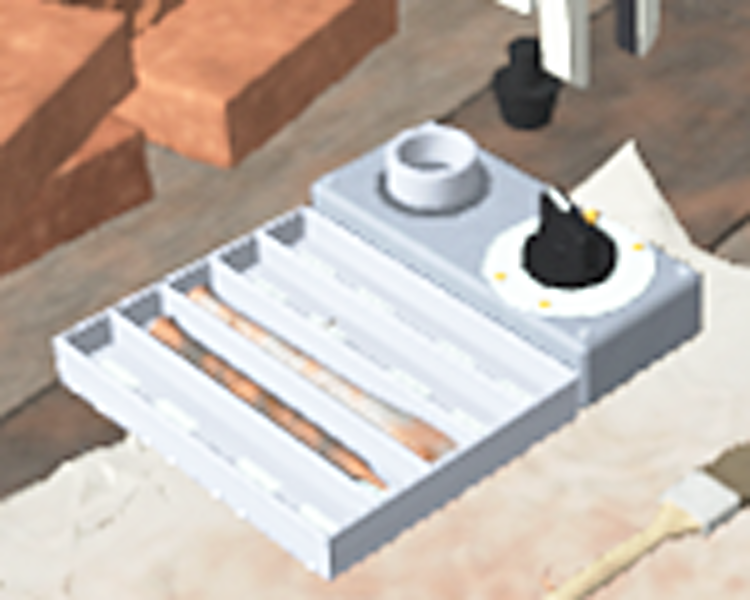

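View pics/M3t.png

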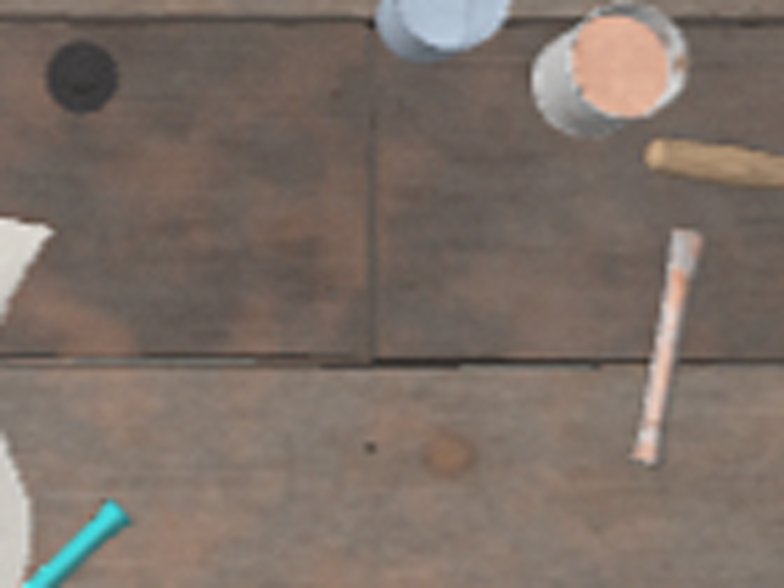

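Both chisels are flat in cells 3 and 2, and the short one hasn't moved. It goes into cell 4, so that the wide gripper stays clear of the neck and selector.

```bash
python3 - <<'E'
from pick import *
pick((512.2,-437.4),-0.181,4,"S1")
cp=cellpos(4)
r=lin([*cp,36.5],speed=40,f_stop=6); st(r); look("S2")
if not r:
    robot.move_gripper(0.4); robot.sleep(0.2); lin([*cp,80],speed=150); lin([*cp,175],speed=300)
    go([500,100,200],yawpick([500,100,150],WY)); look("S3"); st()
E
python3 - <<'E'
import cv2
for n in("S2","S3"):
    s=cv2.imread(f"pics/scene_{n}.png")
    if s is None: continue
    a=s[170:295,195:345]; cv2.imwrite(f"pics/{n}.png",cv2.resize(a,None,fx=5,fy=4.8,interpolation=cv2.INTER_CUBIC))
E
```

```text
down t 71.12 tcp [ 512.4 -437.7    8.4] w 0.498 F [-0.2  0.5 -0.2] q [-0.87  0.66  1.44  0.    1.04  0.88]
grip t 71.72 tcp [ 512.2 -437.6    8.2] w 0.176 F [ 0.  -0.1  0.2] q [-0.87  0.66  1.44 -0.    1.04  0.88]
up t 72.67 tcp [ 511.5 -436.5  168.3] w 0.176 F [-0.2  0.  -2.4] q [-0.87  0.51  1.28  0.    1.35  0.88]
[604.07277365 303.0558839 ] -3.274592653589793
over t 75.93 tcp [604.7 302.9  70.5] w 0.177 F [ 1.2  0.8 -0.8] q [ 0.3   0.6   1.39  0.    1.16 -1.14]
False t 77.02 tcp [604.3 303.2  36.8] w 0.178 F [-0.2 -0.3 -1.5] q [ 0.3   0.63  1.41  0.    1.09 -1.14]
 t 79.82 tcp [500.6 101.  199.4] w 0.398 F [0.9 0.4 0.1] q [-0.02  0.2   1.66  0.    1.28 -1.46]
```

View pics/S2.png

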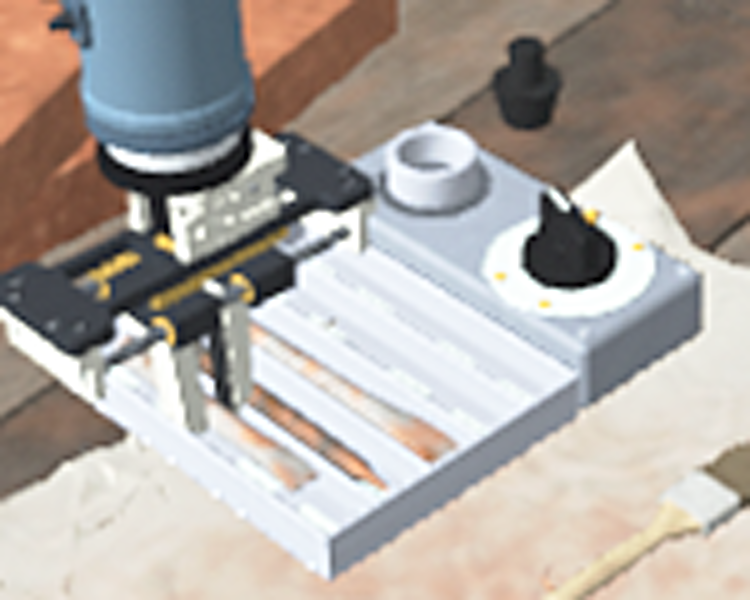

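View pics/S3.png

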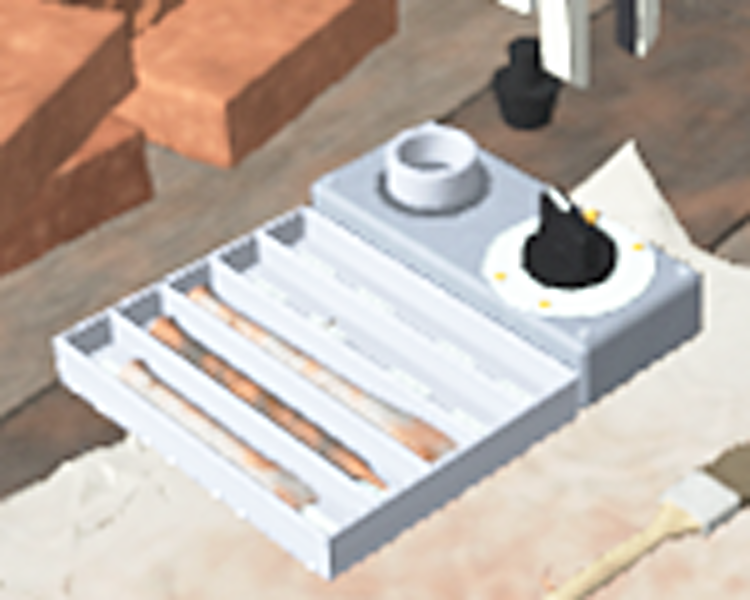

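```bash
python3 - <<'E'
from pick import *
p=np.array([679.6,-63.8]); y=yawpick([*p,120],-0.6)
go([*p,200],y); robot.move_gripper(0.7); lin([*p,85],speed=250); r=lin([*p,38],speed=50,f_stop=6); st(r)
robot.move_gripper(0.0); st("grip"); lin([*p,190],speed=200); st("up")
n=np.array([633.5,85.2]); yy=yawpick([*n,120],WY+np.pi/2); print(y,yy)
go([*n,190],yy); lin([*n,140],speed=150); st("over"); look("P1")
E
python3 - <<'E'
import cv2
s=cv2.imread("pics/scene_P1.png")
a=s[130:250,230:360]; cv2.imwrite("pics/P1.png",cv2.resize(a,None,fx=5,fy=5,interpolation=cv2.INTER_CUBIC))
E
```

```text
False t 83.14 tcp [679.9 -63.9  38.4] w 0.702 F [-0.7 -0.5  0.6] q [-0.26  0.64  1.39 -0.    1.11 -1.23]
grip t 83.88 tcp [679.6 -63.8  38. ] w 0.25 F [-0.  -0.2  0.6] q [-0.26  0.64  1.39 -0.    1.11 -1.23]
up t 84.79 tcp [678.7 -63.6 188.5] w 0.248 F [-0.   0.5 -0.4] q [-0.26  0.52  1.22 -0.    1.4  -1.23]
2.541592653589793 -4.84538898038469
over t 86.47 tcp [633.6  84.8 139.9] w 0.252 F [ 0.3 -0.2 -0. ] q [-0.04  0.47  1.41 -0.    1.25  0.09]
```

View pics/P1.png

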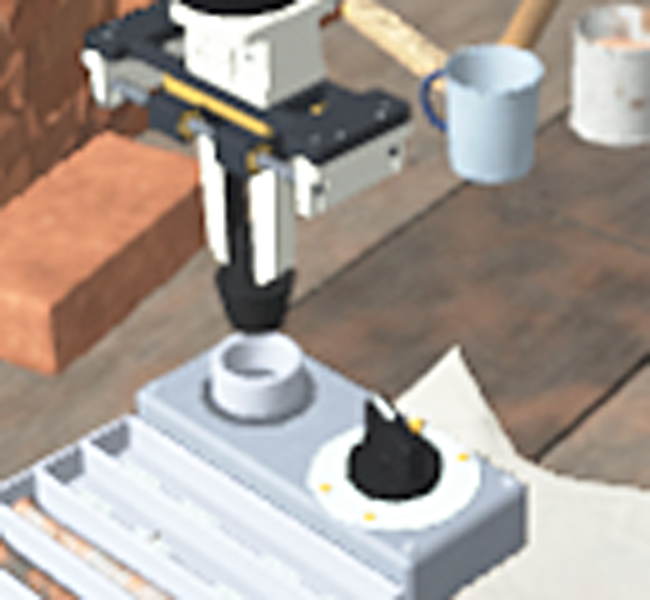

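```bash
python3 - <<'E'
from pick import *
n=[633.5,85.2]
r=lin([*n,112],speed=60,f_stop=4); st(r)
if not r: r=lin([*n,92],speed=20,f_stop=15); st(r)
look("P2")
E
python3 - <<'E'
import cv2
s=cv2.imread("pics/scene_P2.png")
a=s[130:250,230:360]; cv2.imwrite("pics/P2.png",cv2.resize(a,None,fx=5,fy=5,interpolation=cv2.INTER_CUBIC))
E
```

```text
False t 87.19 tcp [633.4  85.2 111.7] w 0.252 F [-0.1 -0.4 -0.2] q [-0.04  0.5   1.45  0.    1.2   0.09]
True t 87.99 tcp [635.1  84.7  96.7] w 0.25 F [-0.2  0.4  3.8] q [-0.04  0.51  1.46 -0.    1.16  0.09]
```

View pics/P2.png

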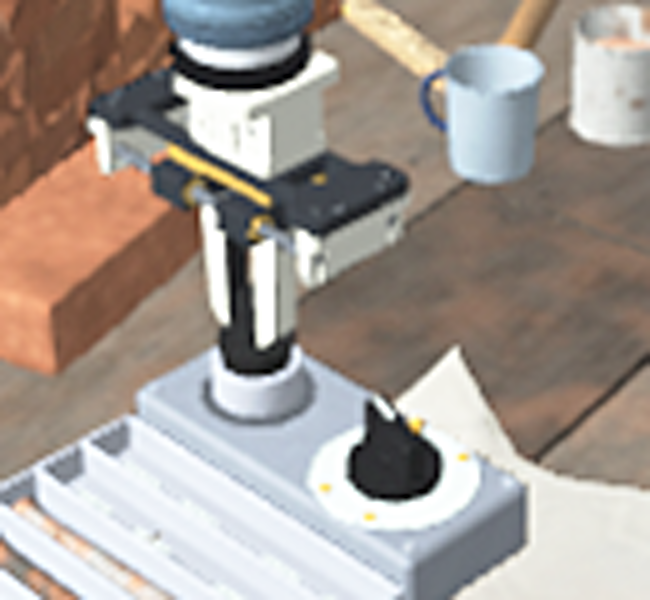

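```bash
python3 - <<'E'
from pick import *
robot.move_gripper(0.6); st(); n=robot.current_tcp_pos()[:2]
lin([*n,160],speed=120); lin([*n,200],speed=200); go([500,240,210],yawpick([500,200,150],WY)); look("P3"); st()
E
python3 - <<'E'
import cv2
s=cv2.imread("pics/scene_P3.png")
a=s[150:260,240:350]; cv2.imwrite("pics/P3.png",cv2.resize(a,None,fx=5.4,fy=5.4,interpolation=cv2.INTER_CUBIC))
s=cv2.imread("pics/top_P3.png")
a=s[140:230,225:325]; cv2.imwrite("pics/P3t.png",cv2.resize(a,None,fx=6.6,fy=6.6,interpolation=cv2.INTER_CUBIC))
E
```

```text
t 88.82 tcp [635.   84.6  96.1] w 0.601 F [-0.5 -0.3 -0.1] q [-0.04  0.51  1.46 -0.    1.16  0.09]
 t 91.12 tcp [500.4 239.4 209.5] w 0.602 F [-0.3  0.2 -0.3] q [ 0.25  0.27  1.54 -0.    1.33 -1.19]
```

View pics/P3.png

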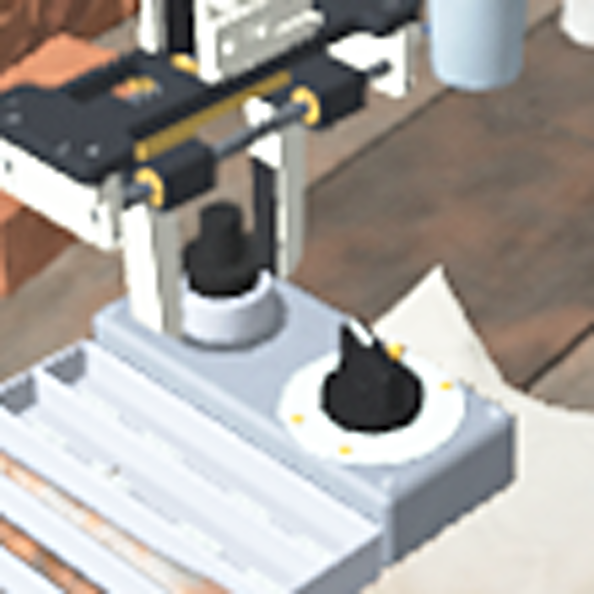

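View pics/P3t.png

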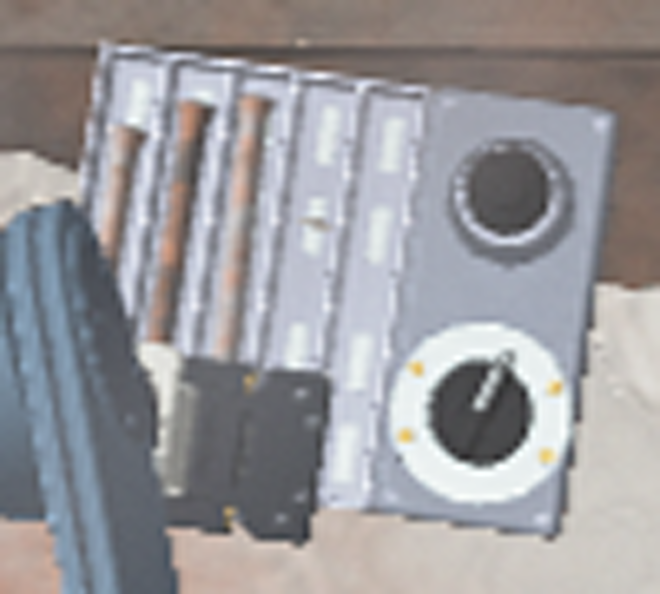

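```bash
python3 - <<'E'
from pick import *
from h import *; import pickle
S=pickle.load(open("pics/P3.pkl","rb"))["scene"]
print([((p-[240,150]+.5)*5.4).round() for p in proj(S,[(634.3,84.8,119),(634.3,84.8,91),(634.3,84.8,76)])])
n=[634.3,84.8]
go([*n,200],yawpick([*n,150],WY+np.pi/2)); robot.move_gripper(0.0); lin([*n,130],speed=150)
r=lin([*n,110],speed=15,f_stop=15); st(r); lin([*n,200],speed=200)
go([500,100,210],yawpick([500,100,150],WY)); look("P4")
E
python3 - <<'E'
import cv2
s=cv2.imread("pics/scene_P4.png")
a=s[150:260,240:350]; cv2.imwrite("pics/P4.png",cv2.resize(a,None,fx=5.4,fy=5.4,interpolation=cv2.INTER_CUBIC))
E
```

```text
[array([222., 212.]), array([224., 256.]), array([225., 279.])]
True t 94.75 tcp [634.6  84.8 118.7] w 0.003 F [-0.3  0.2  4. ] q [-0.04  0.49  1.44 -0.    1.21  0.09]
```

View pics/P4.png

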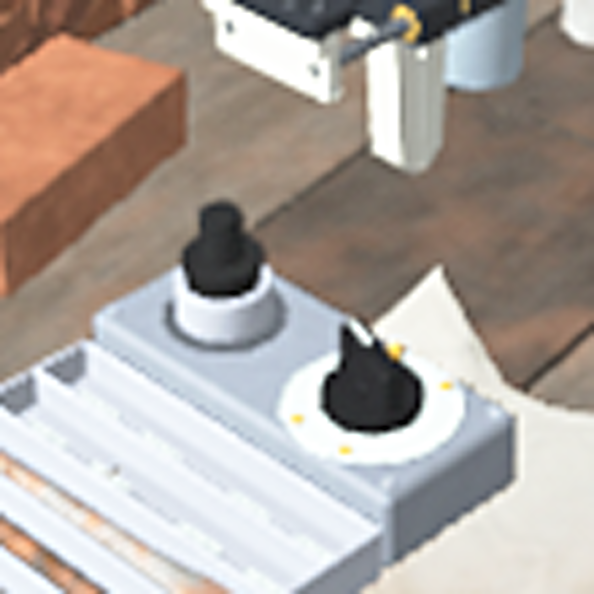

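```bash
python3 - <<'E'
from pick import *
C=np.array([522.1,99.2]); r0=12
P=lambda a,z:[C[0]+r0*np.cos(a),C[1]+r0*np.sin(a),z]
a0=-0.47; a1=-1.19
y0=yawpick(P(a0,120),a0); print(y0)
for a in np.linspace(a0,a1,4): print(np.round(robot.inverse_kinematics([*P(a,66)[:2],36],ori(y0+a-a0)),2))
go(P(a0,190),y0); robot.move_gripper(0.42); lin(P(a0,105),speed=150); r=lin(P(a0,66),speed=40,f_stop=5); st(r)
look("D1")
if not r:
    robot.move_gripper(0.0); st("grip"); look("D2")
E
python3 - <<'E'
import cv2
s=cv2.imread("pics/scene_D2.png")
a=s[150:260,240:350]; cv2.imwrite("pics/D2.png",cv2.resize(a,None,fx=5.4,fy=5.4,interpolation=cv2.INTER_CUBIC))
E
```

```text
2.6715926535897934
[-0.03  0.39  1.75  0.    0.99 -1.13]
[-0.04  0.39  1.76  0.    0.99 -0.9 ]
[-0.04  0.39  1.76  0.    0.99 -0.66]
[-0.04  0.38  1.77  0.    0.99 -0.42]
False t 99.84 tcp [533.1  93.8  66.3] w 0.421 F [ 0.3 -0.8 -0.2] q [-0.03  0.39  1.75 -0.    1.   -1.13]
grip t 100.47 tcp [533.   93.9  66.1] w 0.146 F [1.  1.5 0.8] q [-0.03  0.39  1.75  0.    1.   -1.13]
```

View pics/D2.png

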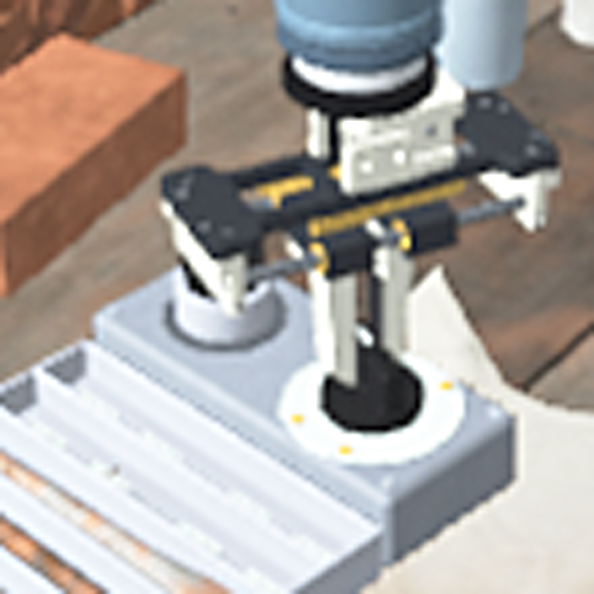

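```bash
python3 - <<'E'
from pick import *
C=np.array([522.1,99.2]); r0=12
P=lambda a,z:[C[0]+r0*np.cos(a),C[1]+r0*np.sin(a),z]
a0=-0.47; y0=2.6715926535897934
for a in np.linspace(a0,-1.19,7)[1:]:
    lin(P(a,66),y0+a-a0,speed=12)
    F=robot.current_contact_force()
    if np.linalg.norm(F)>25: print("F",F); break
st(); print(robot.current_ft_torque()); look("D3")
E
python3 - <<'E'
import cv2
s=cv2.imread("pics/scene_D3.png")
a=s[150:260,240:350]; cv2.imwrite("pics/D3.png",cv2.resize(a,None,fx=5.4,fy=5.4,interpolation=cv2.INTER_CUBIC))
E
```

```text
t 102.17 tcp [527.3  88.6  66.1] w 0.152 F [ 3.2  5.7 -2.5] q [-0.04  0.38  1.77  0.    0.99 -0.43]
[ 0.96725817 -0.7370869  -0.12307554]
```

View pics/D3.png

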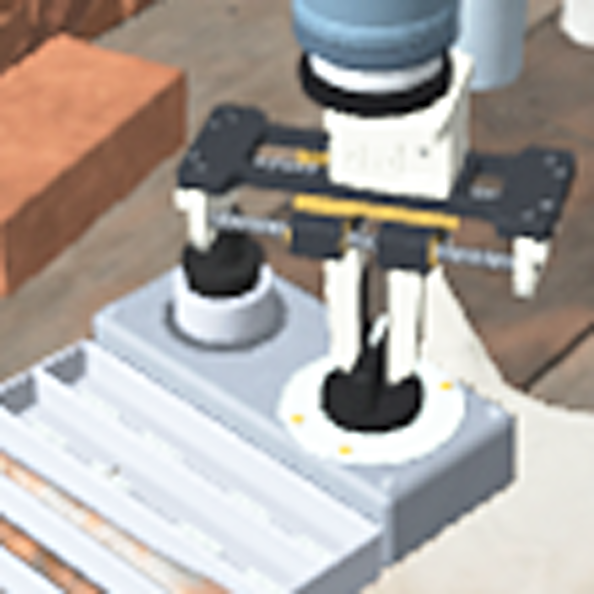

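Turned, with low forces. Next I release, lift straight up, park clear and check everything.

```bash
python3 - <<'E'
from pick import *
robot.move_gripper(0.42); p=robot.current_tcp_pos(); lin([p[0],p[1],120],speed=120); lin([p[0],p[1],210],speed=250); st()
go([380,-150,230],yawpick([380,-150,150],-1.2)); robot.sleep(0.3); look("F1"); st()
E
python3 - <<'E'
import cv2
s=cv2.imread("pics/scene_F1.png")
a=s[140:310,195:375]; cv2.imwrite("pics/F1.png",cv2.resize(a,None,fx=4.4,fy=3.5,interpolation=cv2.INTER_CUBIC))
a=s[195:245,280:340]; cv2.imwrite("pics/F1d.png",cv2.resize(a,None,fx=10,fy=10,interpolation=cv2.INTER_CUBIC))
s=cv2.imread("pics/top_F1.png")
a=s[140:230,225:325]; cv2.imwrite("pics/F1t.png",cv2.resize(a,None,fx=6.6,fy=6.6,interpolation=cv2.INTER_CUBIC))
E
```

```text
t 104.01 tcp [526.2  88.  209.6] w 0.419 F [-0.3 -0.  -0.7] q [-0.04  0.24  1.59 -0.    1.32 -0.42]
 t 105.49 tcp [ 380.3 -149.6  229.9] w 0.417 F [ 0.5 -0.7  1. ] q [-0.65 -0.01  1.82  0.    1.33 -1.02]
```

View pics/F1.png

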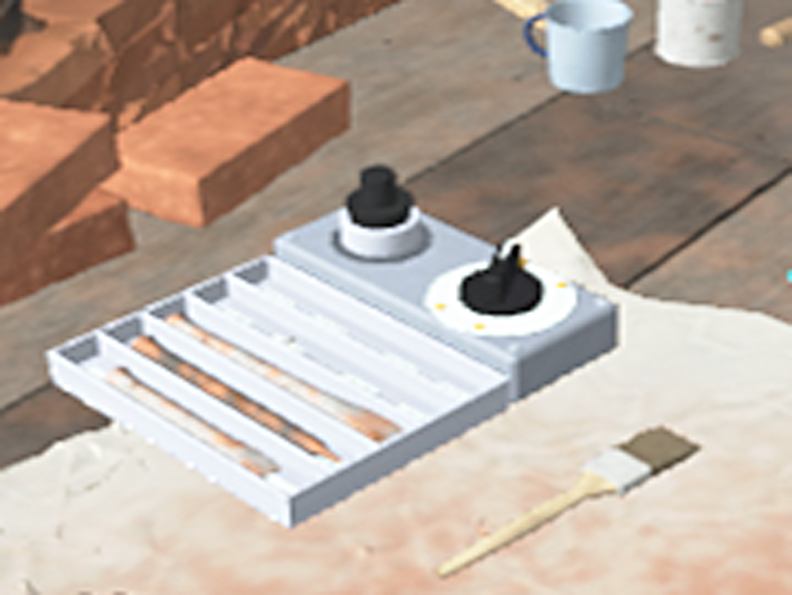

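View pics/F1d.png

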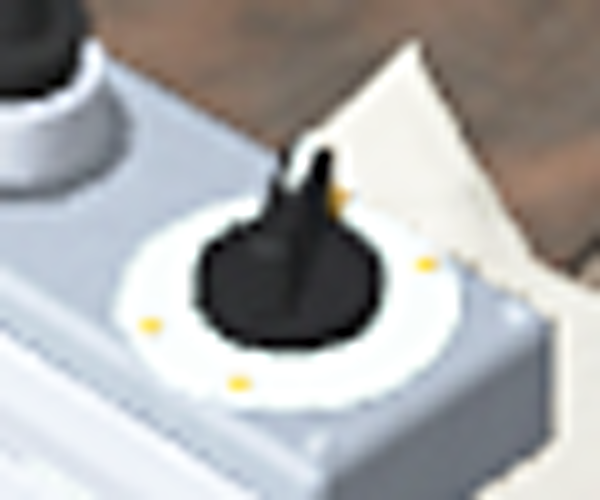

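View pics/F1t.png

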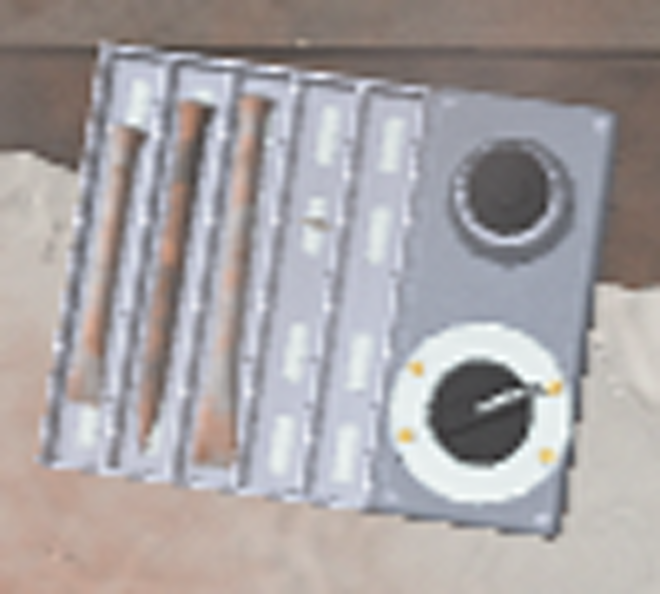

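View pics/top_F1.png

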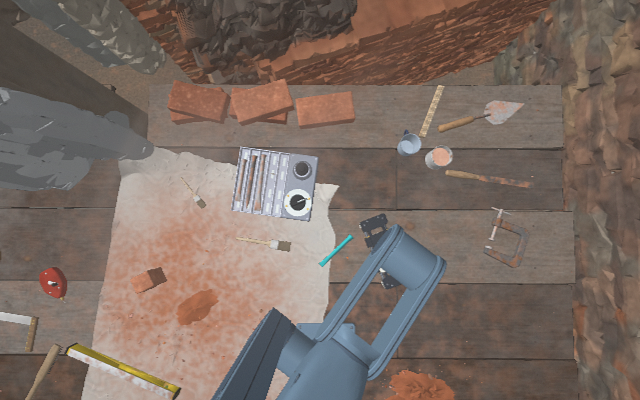

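```bash
python3 - <<'E'
from h import *; import pickle
T=pickle.load(open("pics/F1.pkl","rb"))["top"]
pt=lambda u,v:((u+.5)/6.6-.5+225,(v+.5)/6.6-.5+140)
a,b=onz(T,pt(480,408),89)[0],onz(T,pt(525,392),89)[0]; d=b-a; print("line angle",np.arctan2(d[1],d[0]))
C=np.array([522.1,99.2]); t=onz(T,pt(541,387),68)[0]; s=onz(T,pt(555,387),58)[0]
print("nose",t,np.arctan2(*(t[:2]-C)[::-1]),"stud",s,np.arctan2(*(s[:2]-C)[::-1]),np.hypot(*(s-t)[:2]))
E
```

```text
line angle -1.2218255321980298
nose [534.66554374  66.27482099  68.        ] -1.2062176043859918 stud [535.37749587  59.3332      58.        ] -1.249303997464235 6.978035379969329
```

```bash
python3 - <<'E'
from bench import robot
print(robot.hand_in(), robot.current_t())
E
```

```text
the job is handed in; nothing more can be done
the job is handed in; nothing more can be done
```

The job is done and handed in just after t = 105 s; hand-in reports no verdict. The last pictures and touches showed every condition met.

**What I did**
- **Brush:** I laid the larger brush flat on the bench in front of the washer.
- **Chisels:** The three chisels present lie flat in cells 3, 2 and 4. The middle one was knocked about 35 mm aside during the run, so I measured it again before picking it.
- **Stopper:** It is seated in the neck.
- **Selector:** I turned it clockwise, the shorter way, by about 0.7 rad to the raised stud.
- **Left alone:** The mug, the tin, the turquoise rod and the smaller brush were not touched.

**Last checks**
- **Stopper depth:** I touched its top at 118.7 mm, so its foot is about 17 mm below the mouth. It looked upright in the scene view.
- **Nose and stud:** The nose is within about 0.03–0.04 rad of the stud. I measured 7 mm between nose tip and stud, and about 8 mm from geometry; the limit is 10 mm.
- **Chisels and brush:** In both views all three chisels looked flat in separate cells and the brush flat on the bench. I judged this by eye.

**What failed or disagreed**
- **Height offset:** The real fingertips sit 29.6 mm above the reported TCP. My first brush grasp closed above the brush because of this. Touches on the bench at four poses agreed, and I corrected every height after that.
- **Dial in the scene view:** Its fitted centre disagreed by 2–3 pixels because the black knob overlaps it, so I used the top view for the dial.

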